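# Set the washed plates and beakers to drain

### The job

Set the washed things out to drain. Slide every aluminium carrier plate along the bench to the sloping fence and tip it up on its short end so that it stands leaning back against the fence, never lifting a plate clear of the bench; and turn every small beaker that lies in the cradle upside down over a peg of the drain stand, one to a peg, its rim down on the board. Leave the timer, the petri dish and the marker pen where they are.

Things in the scene. Friction and masses are not known exactly. Their poses are not given: they have to be found in the camera images.
- fence: drain fence, fixed: a steel strip 290 mm long (its y), leaning back 20 degrees from the robot, its top 56 mm above the bench, foot plate and gussets behind. Origin: on the bench, mid-length, where the front face meets the bench; x horizontal into the fence, away from the plates; z up. Room for three plates side by side, at y about -115, 0, +115 mm
- stand: the drain stand, fixed: a white board 100 x 180 x 8 mm with two upright white pegs 22 mm thick and 50 mm high with tapered tips, at y = +55 and -55 mm. Origin under its centre on the bench, y axis along the row of pegs, z up
- peg_0 (a point): foot of the peg at y = +55 mm of the stand, on the board's top, 8 mm above the bench
- peg_1 (a point): foot of the peg at y = -55 mm of the stand, on the board's top, 8 mm above the bench
- cradle: the cradle, fixed: a white strip 60 x 190 x 5 mm with two pairs of short steel rails (44 mm long, top 13 mm above the bench, 34 mm apart) in which beakers lie on their sides, end to end along its y axis. Origin under its centre on the bench
- timer: white bench timer 70 x 62 x 21 mm, a bystander; origin at the centre of its underside
- dish: petri dish, 90 mm across, 16 mm high, a bystander; origin at the centre of its underside
- marker: marker pen 135 mm long, 14 mm thick, a bystander; origin at the centre of its underside
- plate_0_mid (a point): centre of an aluminium carrier plate 84 x 50 x 12 mm, 140 g, two rows of dark shallow wells on top. x along its length (towards the fence at the start), y across, z out of the wells. Starts flat on the bench, 20 to 60 mm short of the fence. Pinched across its width near the end away from the fence, it slides, and turns in the pads as that end is raised. May be absent
- plate_1_mid (a point): centre of an aluminium carrier plate 84 x 50 x 12 mm, 140 g, two rows of dark shallow wells on top. x along its length (towards the fence at the start), y across, z out of the wells. Starts flat on the bench, 20 to 60 mm short of the fence. Pinched across its width near the end away from the fence, it slides, and turns in the pads as that end is raised. May be absent
- plate_2_mid (a point): centre of an aluminium carrier plate 84 x 50 x 12 mm, 140 g, two rows of dark shallow wells on top. x along its length (towards the fence at the start), y across, z out of the wells. Starts flat on the bench, 20 to 60 mm short of the fence. Pinched across its width near the end away from the fence, it slides, and turns in the pads as that end is raised. May be absent
- beaker_0_mid (a point): centre of a small glass beaker (52 mm body, 56 mm rim, spout 36 mm from the axis, 70 mm high, 46 mm bore, 67 mm deep, 60 g), on its axis, 33 mm from the underside, 37 mm from the rim. z from base to mouth, y away from the spout. Starts on its side in the cradle, mouth to the cradle's -y, spout up, axis 34 mm above the bench. May be absent
- beaker_1_mid (a point): centre of a small glass beaker (52 mm body, 56 mm rim, spout 36 mm from the axis, 70 mm high, 46 mm bore, 67 mm deep, 60 g), on its axis, 33 mm from the underside, 37 mm from the rim. z from base to mouth, y away from the spout. Starts on its side in the cradle, mouth to the cradle's -y, spout up, axis 34 mm above the bench. May be absent
Not all that is in view belongs to the job. What is shaped like the part that bears beaker_1_mid but orange is not meant.

How it is judged:
By the outcome, as a careful person would: the job done as asked, in the order asked, and still so for the second after the job is handed in, with the robot touching nothing.
Of plate_0, plate_1, plate_2 only 2 to 3 are there at a start; the rules pass over those that are not, and their reading is None.
Of beaker_0, beaker_1 only 1 to 2 are there at a start; the rules pass over those that are not, and their reading is None.
At some moment in a run one of plate_0, plate_1, plate_2 may be knocked a few centimetres aside while the robot is not near it.
It also fails if it takes over 210 s, if anything falls off the work surface, if the arm or the gripper's body presses on something with over 40 N, if the wrist force passes 120 N, or if a joint passes its speed limit or range.

### The arm

A 6-joint arm with a two-finger parallel gripper is mounted at the origin on a cart in front of the work surface, level with it; the furniture and walls round the work are solid. World frame = base frame: x ahead of the robot, y to its left, z up, the work surface at z = 0. Lengths are in m, angles in rad, forces in N, time in s.
With the tool pointing down it reaches from about 0.275 to 0.825 m from the base axis. Payload 4.9 kg.
Tool frame: the origin (TCP) lies on the centre line of the jaws, within the pads' length; the fingertips stand 14 mm ahead of it and the grasp point (between the pads) lies 5 mm behind it; z points along the fingers, y is the line along which they close (so a half turn about z gives the same grasp; the last joint's range is limited). The gripper opens to 85 mm and grips with 20 to 120 N. Pads are 22 mm wide; open, the fingers measure 114 mm over their backs; the gripper's body (76 mm by 85 mm) begins 54 mm behind the grasp point. The pads swing forward as they close: fully open they stand 13 mm farther back than shut.
Start: joints at [-0.134, 0.326, -0.193, 1.052, 0, 1.437], TCP at [0.55, 0, 0.209] pointing down, gripper open.
Joint ranges: [-2.65, 2.65], [-0.97, 1.79], [-1.3, 1.35], [-1.93, 2.1], [-1.47, 1.37], [-3.14, 3.14]. Speed limits (rad/s): [2.57, 2.57, 3.14, 3.14, 3.14, 3.14].

### API

Orientations are given as a unit quaternion [w, x, y, z].
In Python, from plant import ctrl, snapshot, camera_model, order gives the robot as it stands.
- The arm moves only by the tool carry_out, never from a script. Its argument "increments" is text: rows parted by semicolons, each of 6 numbers parted by spaces: the shift along the world's x, y, z in mm, then the turn, a rotation vector about the world's x, y, z in degrees. In form: tx ty tz rx ry rz; .... A call has 1 to 20 rows; each row shifts and turns the commanded pose from where the row before left it; what a row does not reach is not made up. A row lasts 1/8 s, in which the tool goes at most 62.5 mm and 10.7 degrees, less where a joint would pass 70% of its speed; a pose out of reach is approached as far as the arm can. A call with a gripper value outside its range is refused whole. "hand" is the closure in counts, from 0 (fully open) to 255 (shut), set as the call begins (left out, the last holds). The fingers move at their own pace and stop on an object; the grip force is fixed at half the most. Time passes only in rows, so rows that do not move let the fingers close. It gives the time, the measured TCP pose, the force, the opening and the grip force at its end, in the units of the state.
- ctrl.state(): the state, without advancing time (a new reading comes with each control period).
- snapshot(name): name is "scene" or "side" or "wrist"; returns the picture (400x640x3 uint8, red, green, blue); there is no depth.
- camera_model(name): a dict with "intrinsics" (3x3 intrinsics, pixels), "view" (4x4, takes a point from world to camera coordinates); the wrist camera has in their place "mount" (4x4, takes a point from camera to tool coordinates, whose origin is the TCP and whose axes are the flange's). Camera axes: x right, y down, z forward; pixel columns grow to the right and rows downward; lengths in m; the calibration is good to about 2 mm. A picture is of the moment at which its call begins: read the wrist's pose just before it. camera_model takes no time and is no camera call.
- order.finish_job(): hands the job in; it is judged then, once.
The state is a dict: "clock": time; "q": joint angles; "qvel": joint speeds; "joint_torque": joint torques, N m; "ee_pos": TCP position; "tool_rot": TCP orientation; "contact_force": force on the tool from outside, world axes, zero at the start; "moment": the same for the moment, N m; "opening": finger opening in m; "finger_force": force on a finger pad.
Only numpy, scipy, OpenCV 4.12 (cv2) and the standard library are available. Lean on these libraries where they do the work, as an engineer would, in place of code of your own. Each camera call takes 0.05 s, during which the arm holds its last target. There are 200 camera calls.

## Working session

There is one attempt and no reset: what is moved stays moved. The work goes in short steps, Python scripts to look and compute and a tool call to move; the robot and the scene stay as the last step left them, time stands still between calls to the robot, and variables do not carry over. Pictures are saved under pics/ and viewed, at most 14 in all, crops included, and the job is handed in when it is done.

Besides the shell and the picture viewer there is one more tool, called after "Emit:" in YAML: its name, and indented under it one key for each argument. carry_out: Moves the arm, as the interface text tells. Its arguments: {"type":"object","properties":{"increments":{"type":"string"},"hand":{"type":"number"}},"required":["increments"]}

```bash
mkdir -p pics; ls
python3 - <<'E'
from plant import ctrl,snapshot,camera_model
import cv2,numpy as np
np.set_printoptions(precision=4,suppress=True)
for n in ("scene","side"):
    cv2.imwrite(f"pics/{n}0.png",snapshot(n)[:,:,::-1]); print(n,camera_model(n))
s=ctrl.state();print(s)
cv2.imwrite("pics/wrist0.png",snapshot("wrist")[:,:,::-1]);print(camera_model("wrist"))
E
```

```text
pics
scene {'intrinsics': array([[479.408 ,   0.    , 314.584 ],
       [  0.    , 479.408 , 200.7887],
       [  0.    ,   0.    ,   1.    ]]), 'view': array([[-0.8484, -0.5288, -0.0225,  0.3602],
       [-0.2732,  0.4739, -0.8371,  0.1689],
       [ 0.4533, -0.7041, -0.5466,  1.1958],
       [ 0.    ,  0.    ,  0.    ,  1.    ]])}
side {'intrinsics': array([[411.5268,   0.    , 323.3702],
       [  0.    , 411.5268, 204.5588],
       [  0.    ,   0.    ,   1.    ]]), 'view': array([[ 0.9452, -0.3263, -0.0083, -0.3845],
       [-0.1896, -0.5281, -0.8277,  0.1027],
       [ 0.2657,  0.784 , -0.5611,  1.3005],
       [ 0.    ,  0.    ,  0.    ,  1.    ]])}
{'clock': 0.1, 'q': array([-0.1342,  0.3269, -0.1935,  1.052 ,  0.    ,  1.4366]), 'qvel': array([-0.0003, -0.0022,  0.0028,  0.0005,  0.0021, -0.0006]), 'joint_torque': array([ -0.0002, -44.4239,  26.3038,   0.008 ,  -0.0002,   0.    ]), 'ee_pos': array([0.5495, 0.0001, 0.2086]), 'tool_rot': array([-0.0006,  0.7071,  0.7071, -0.0005]), 'contact_force': array([-0.223 ,  0.6317,  0.1681]), 'moment': array([ 0.0368, -0.0753, -0.0058]), 'finger_force': 0.0, 'opening': 0.08540425523475925}
{'intrinsics': array([[320.3105,   0.    , 321.7282],
       [  0.    , 320.3105, 195.2404],
       [  0.    ,   0.    ,   1.    ]]), 'mount': array([[ 0.0009, -0.9585, -0.2852,  0.072 ],
       [ 1.    ,  0.0011, -0.0006, -0.0003],
       [ 0.0009, -0.2852,  0.9585, -0.1636],
       [ 0.    ,  0.    ,  0.    ,  1.    ]])}
```

View pics/scene0.png

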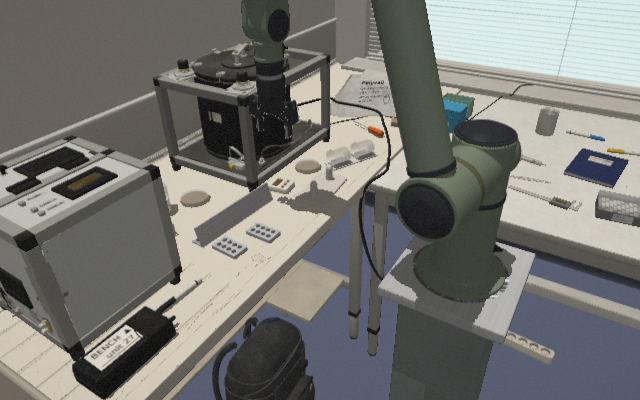

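View pics/side0.png

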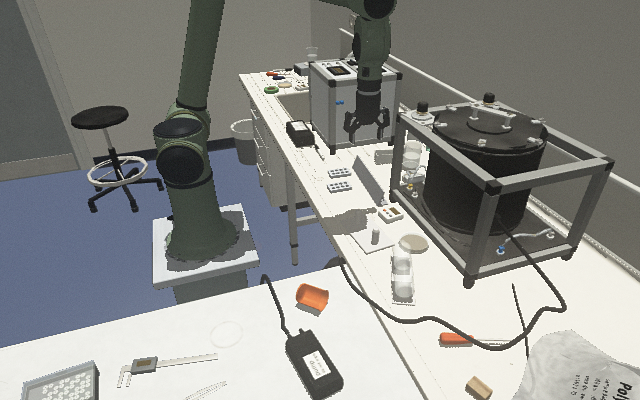

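View pics/wrist0.png

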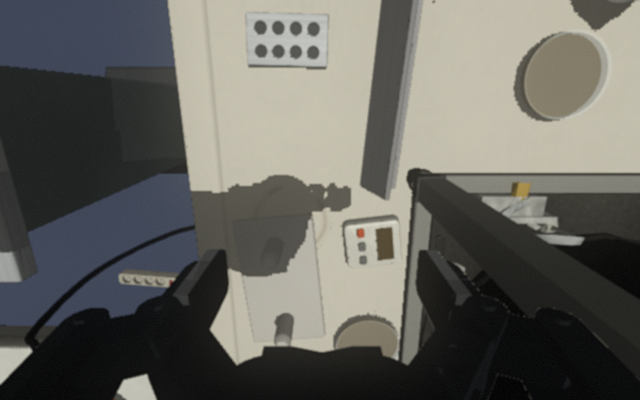

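Scene: two plates (230,246), (263,232) in front of the fence (233,215). The stand is at (320,180), with two beakers in the cradle at (350,150). The wrist view shows plate A at (287,40), fence end (385,190), timer (372,242) and stand (280,280).

```bash
cat > h.py <<'E'
import numpy as np,cv2
from scipy.spatial.transform import Rotation as R
from plant import ctrl,snapshot,camera_model
np.set_printoptions(precision=4,suppress=True)
def view(n,st=None):
    c=camera_model(n)
    if n!="wrist": return np.array(c["intrinsics"]),np.array(c["view"])
    T=np.eye(4);q=st["tool_rot"];T[:3,:3]=R.from_quat([q[1],q[2],q[3],q[0]]).as_matrix();T[:3,3]=st["ee_pos"]
    return np.array(c["intrinsics"]),np.linalg.inv(T@np.array(c["mount"]))
def bp(n,uv,z=0,st=None):
    K,V=view(n,st);C=np.linalg.inv(V);d=C[:3,:3]@np.linalg.inv(K)@np.array([*uv,1.])
    return C[:3,3]+d*(z-C[2,3])/d[2]
def pj(n,P,st=None):
    K,V=view(n,st);p=K@(V[:3,:3]@np.asarray(P,float)+V[:3,3]);return p[:2]/p[2]
def crop(img,x0,x1,y0,y1,f,name):
    cv2.imwrite(name,cv2.resize(img[y0:y1,x0:x1],None,fx=f,fy=f,interpolation=cv2.INTER_CUBIC))
E
python3 - <<'E'
from h import *
a=cv2.imread("pics/scene0.png");b=cv2.imread("pics/side0.png")
A=cv2.resize(a[125:265,175:385],None,fx=3.8,fy=3.8,interpolation=2)
cv2.imwrite("pics/sceneC.png",A)
crop(b,310,450,155,310,3.8,"pics/sideC.png")
st=ctrl.state()
for n,uv,z in [("plate",(247,12),.012),("p",(328,15),.012),("p",(326,69),.012),("p",(246,65),.012),("fence foot near",(362,184),0),("fence top",(389,198),.056),("fence top far",(412,0),.056),("timer",(372,242),.021),("std",(236,217),.008),("std",(310,215),.008),("std",(325,336),.008),("std",(250,342),.008),("frame",(415,178),0)]:
    print(n,bp("wrist",uv,z,st))
E
```

```text
plate [0.4735 0.1566 0.012 ]
p [0.5548 0.154  0.012 ]
p [0.553  0.1033 0.012 ]
p [0.4692 0.1071 0.012 ]
fence foot near [ 0.597  -0.0245  0.    ]
fence top [ 0.6182 -0.0249  0.056 ]
fence top far [0.6273 0.1557 0.056 ]
timer [ 0.6089 -0.0906  0.021 ]
std [ 0.4448 -0.0639  0.008 ]
std [ 0.5345 -0.0612  0.008 ]
std [ 0.5533 -0.2367  0.008 ]
std [ 0.4503 -0.2469  0.008 ]
frame [ 0.6599 -0.017   0.    ]
```

View pics/sceneC.png

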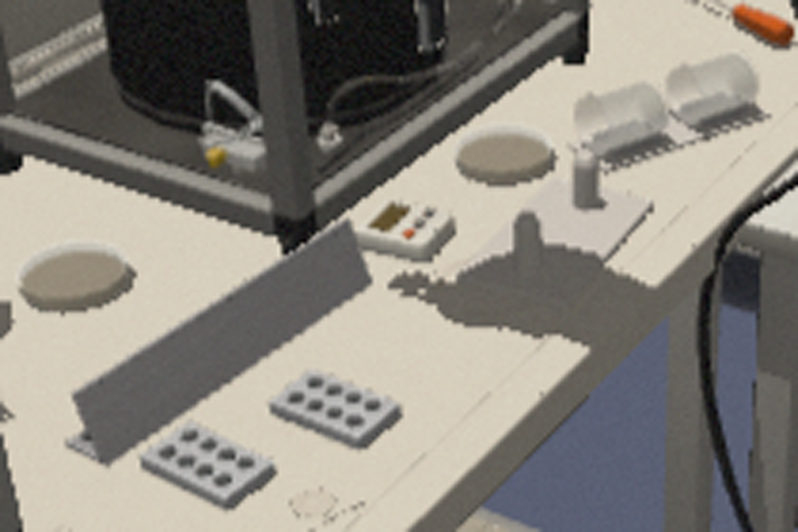

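View pics/sideC.png

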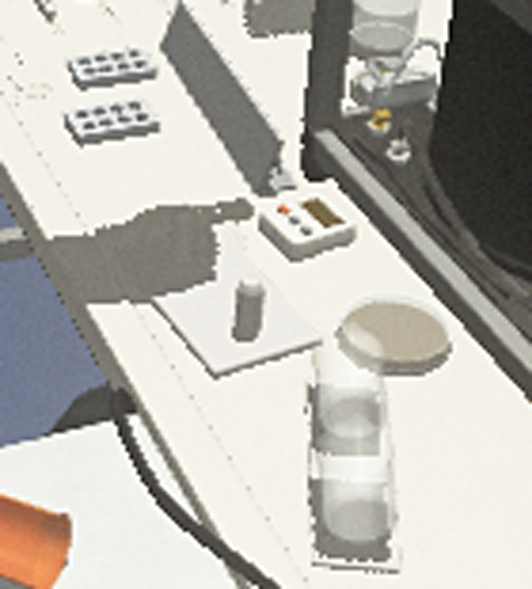

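Two plates (y≈0.13 and 0.24) and two beakers. Timer and dish are close to the stand. I'll move the wrist camera over the plates.

Emit:
carry_out:
  increments: "-20 40 10 0 0 0;-20 40 10 0 0 0;-10 20 10 0 0 0;0 0 0 0 0 0;0 0 0 0 0 0"

```text
clock: 0.78
ee_pos: [0.5002, 0.0996, 0.2389]
tool_rot: [0.0, 0.707, 0.707, -0.0]
contact_force: [-0.0, -0.2, -0.6]
opening: 0.0857
finger_force: 0.0
```

```bash
cat >> h.py <<'E'
def wells(img,st,z=.012,n="wrist"):
    g=cv2.cvtColor(img,cv2.COLOR_BGR2GRAY)
    b=cv2.adaptiveThreshold(g,255,0,cv2.THRESH_BINARY_INV,31,25)
    k,l,s,c=cv2.connectedComponentsWithStats(b)
    return np.array([[*bp(n,c[i],z,st)[:2],*c[i],s[i,4]] for i in range(1,k) if 30<s[i,4]<300 and .6<s[i,2]/s[i,3]<1.6])
E
python3 - <<'E'
from h import *
st=ctrl.state();im=snapshot("wrist")[:,:,::-1].copy();cv2.imwrite("pics/w1.png",im)
print(st["ee_pos"],st["q"],st["tool_rot"],st["contact_force"]);print(wells(im,st))
E
```

```text
[0.5002 0.0996 0.2389] [ 0.0519  0.2334 -0.2425  1.0951 -0.0004  1.6229] [ 0.0001  0.7072  0.707  -0.0002] [-0.006  -0.1595 -0.5962]
[[  0.5236   0.2426 343.6525  32.8305 118.    ]
 [  0.5417   0.2413 360.0088  34.0973 113.    ]
 [  0.5596   0.24   376.0442  35.469  113.    ]
 [  0.5776   0.2386 392.2397  36.7934 121.    ]
 [  0.5221   0.2205 341.9057  54.5    106.    ]
 [  0.5401   0.2193 357.8932  55.6214 103.    ]
 [  0.5579   0.2178 373.6465  57.1212  99.    ]
 [  0.5761   0.2164 389.6972  58.4495 109.    ]
 [  0.4855   0.1436 310.0435 124.3043  92.    ]
 [  0.5038   0.1431 325.382  124.7528  89.    ]
 [  0.5217   0.1426 340.3678 125.1494  87.    ]
 [  0.5397   0.142  355.413  125.7065  92.    ]
 [  0.8246   0.0906 583.914  168.2172 221.    ]
 [  0.4848   0.1211 309.6264 143.2857  91.    ]
 [  0.5029   0.1206 324.5422 143.7108  83.    ]
 [  0.521    0.1201 339.4048 144.0833  84.    ]
 [  0.5392   0.1196 354.4494 144.5393  89.    ]
 [  0.1037   0.0437  13.2764 203.5894 246.    ]
 [  0.3641  -0.03   221.2025 255.7595  79.    ]
 [  0.7561  -0.0917 504.5968 295.8548  62.    ]
 [  0.5958  -0.084  390.5676 290.9459  37.    ]
 [  0.5982  -0.1019 391.5    302.      40.    ]
 [  0.6002  -0.1205 392.12   313.24    50.    ]
 [  0.2443  -0.2569 157.014  387.972  214.    ]]
```

View pics/w1.png

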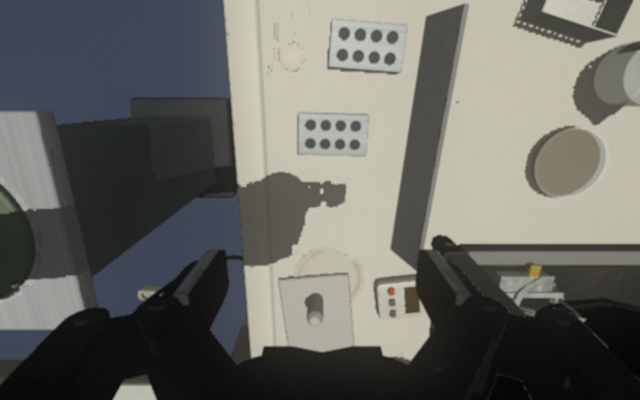

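Both plates show with clear wells, A around (333,134) and B around (367,46). The fence front foot runs from (392,248) to (427,15) and its top from (424,263) to (467,5).

Run:
```python
from h import *
st=ctrl.state()
for uv,z in [((391.5,249),0),((427,15),0),((424,263),.056),((467,5),.056),((464,5),.056),((280,275),.008),((349,273),.008),((313,295),.058),((317,318),.058)]: print(uv,bp("wrist",uv,z,st))
# stand/pegs from side & scene crops
sc=lambda u,v:(175+u/3.8,125+v/3.8); sd=lambda u,v:(310+u/3.8,155+v/3.8)
for t,n,uv,z in [("peg1tip","scene",sc(586,156),.058),("peg0tip","scene",sc(526,217),.058),("peg1tip","side",sd(250,284),.058),("dish","side",sd(394,325),.016),("cradle c0","side",sd(312,560),.005),("c1","side",sd(400,568),.005),("bk1 base top..mid","side",sd(357,505),.034),("bk0 base","side",sd(350,418),.034),("fence l","scene",sc(107,463),0),("fence r","scene",sc(370,282),0),("fence topl","scene",sc(74,395),.056),("fence topr","scene",sc(348,222),.056),("frame foot","scene",sc(295,250),0),("frame foot2","scene",sc(577,60),0)]:
    print(t,n,bp(n,uv,z))
```

```text
(391.5, 249) [ 0.5957 -0.0258  0.    ]
(427, 15) [0.6176 0.2626 0.    ]
(424, 263) [ 0.6226 -0.0168  0.056 ]
(467, 5) [0.6387 0.2585 0.056 ]
(464, 5) [0.6358 0.2585 0.056 ]
(280, 275) [ 0.4416 -0.0616  0.008 ]
(349, 273) [ 0.5372 -0.0584  0.008 ]
(313, 295) [ 0.4888 -0.0599  0.058 ]
(317, 318) [ 0.4936 -0.0934  0.058 ]
peg1tip scene [ 0.4945 -0.203   0.058 ]
peg0tip scene [ 0.4854 -0.0934  0.058 ]
peg1tip side [ 0.4979 -0.2176  0.058 ]
dish side [ 0.6092 -0.2565  0.016 ]
cradle c0 side [ 0.4395 -0.4492  0.005 ]
c1 side [ 0.4922 -0.4754  0.005 ]
bk1 base top..mid side [ 0.4764 -0.4381  0.034 ]
bk0 base side [ 0.5132 -0.359   0.034 ]
fence l scene [0.6161 0.2605 0.    ]
fence r scene [ 0.5937 -0.0245  0.    ]
fence topl scene [0.6324 0.264  0.056 ]
fence topr scene [ 0.6065 -0.019   0.056 ]
frame foot scene [ 0.6776 -0.033   0.    ]
frame foot2 scene [ 0.6554 -0.458   0.    ]
```

Emit:
carry_out:
  increments: "-2 3.5 -12 0 0 9.8;-2 3.5 -12 0 0 9.8;-2 3.5 -12 0 0 9.8;-2 3.5 -12 0 0 9.8;-2 3.5 -12 0 0 9.8;-2 3.5 -12 0 0 9.8;-2 3.5 -12 0 0 9.8;-2 3.5 -12 0 0 9.8;-2 3.5 -12 0 0 9.8;-1 0.5 -20 -0.2 -8.3 0;-1 0.5 -20 -0.2 -8.3 0;-1 0.5 -20 -0.2 -8.4 0;0 0 0 0 0 0;0 0 0 0 0 0"
  hand: 70

```text
clock: 2.58
ee_pos: [0.4822, 0.1329, 0.0741]
tool_rot: [0.207, 0.016, 0.978, -0.002]
contact_force: [0.6, 0.2, -0.1]
opening: 0.0618
finger_force: 0.0
```

Run:
```python
from h import *
st=ctrl.state();im=snapshot("wrist")[:,:,::-1].copy();cv2.imwrite("pics/w2.png",im)
print(st["ee_pos"],st["q"],st["contact_force"]);w=wells(im,st);print(w[(w[:,0]>.4)&(w[:,0]<.6)])
```

```text
[0.4822 0.1329 0.0741] [ 0.1738  0.1704 -0.9557  0.0349 -0.0803  0.1893] [ 0.5965  0.167  -0.1394]
[[  0.4851   0.1218 306.6387 175.3246 191.    ]
 [  0.4856   0.1437 337.3822 175.1466 191.    ]
 [  0.503    0.1213 307.3774 194.6352 159.    ]
 [  0.5037   0.1433 336.8457 194.5741 162.    ]
 [  0.522    0.2209 436.6204 210.0657 137.    ]
 [  0.521    0.1207 308.0357 212.1929 140.    ]
 [  0.5216   0.1429 336.3525 212.0504 139.    ]
 [  0.5237   0.2427 464.3241 211.0207 145.    ]
 [  0.5399   0.2196 430.5983 226.188  117.    ]
 [  0.5416   0.2415 457.1905 227.0238 126.    ]
 [  0.5578   0.2184 425.2211 240.9474  95.    ]
 [  0.5595   0.2403 450.6818 241.7273 110.    ]
 [  0.589    0.223  424.1181 263.6287 237.    ]
 [  0.5772   0.239  444.6436 255.0099 101.    ]]
```

View pics/w2.png

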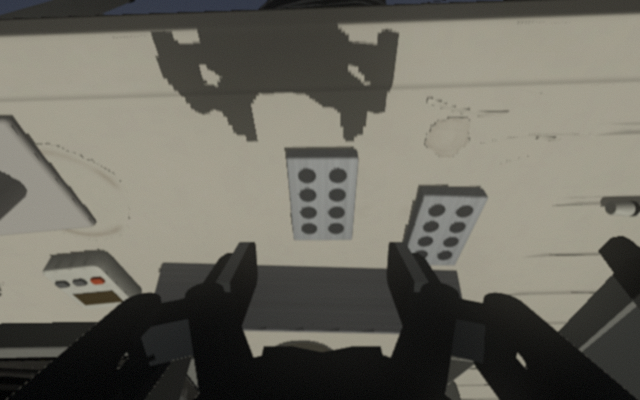

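Aligned: plate A (322,195) sits between the jaws. Descending.

Emit:
carry_out:
  increments: "-1 0 -12 0 0 0;-1 0 -12 0 0 0;-1 0 -12 0 0 0;0 0 -10 0 0 0;0 0 -3 0 0 0;0 0 -2 0 0 0;0 0 -1 0 0 0;0 0 0 0 0 0;0 0 0 0 0 0"

```text
clock: 3.75
ee_pos: [0.4768, 0.1331, 0.0211]
tool_rot: [0.207, 0.015, 0.978, -0.002]
contact_force: [-0.0, -0.5, 0.3]
opening: 0.0623
finger_force: 0.0
```

Emit:
carry_out:
  increments: "0 0 -1 0 0 0;0 0 -1 0 0 0;0 0 -1 0 0 0;0 0 0 0 0 0"

```text
clock: 4.25
ee_pos: [0.4766, 0.133, 0.0177]
tool_rot: [0.207, 0.015, 0.978, -0.002]
contact_force: [0.4, 1.0, 0.9]
opening: 0.062
finger_force: 0.0
```

Emit:
carry_out:
  increments: "0 0 -1 0 0 0;0 0 -1 0 0 0;0 0 0 0 0 0"

```text
clock: 4.62
ee_pos: [0.4767, 0.133, 0.0158]
tool_rot: [0.207, 0.015, 0.978, -0.002]
contact_force: [-0.7, -0.1, 0.0]
opening: 0.0621
finger_force: 0.0
```

Emit:
carry_out:
  increments: "0 0 1.5 0 0 0;0 0 0 0 0 0;0 0 0 0 0 0;0 0 0 0 0 0;0 0 0 0 0 0"
  hand: 255

```text
clock: 5.25
ee_pos: [0.4767, 0.133, 0.0173]
tool_rot: [0.207, 0.015, 0.978, -0.002]
contact_force: [0.2, 0.1, 0.1]
opening: -0.0002
finger_force: 0.0
```

Run:
```python
from h import *
st=ctrl.state();im=snapshot("wrist")[:,:,::-1].copy();s=snapshot("side")[:,:,::-1]
a=cv2.resize(s[130:210,300:400],(750,600),interpolation=2)
cv2.imwrite("pics/w3.png",np.hstack([cv2.resize(im,(480,300)),cv2.resize(a,(300,300))]))
```

```text
(no output)
```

View pics/w3.png

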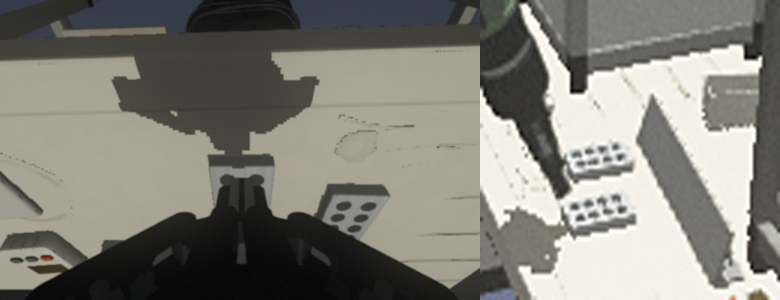

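The fingers closed over the plate's top; I need to go lower. Re-opening and probing down.

Emit:
carry_out:
  increments: "0 0 3 0 0 0;0 0 0 0 0 0;0 0 0 0 0 0;0 0 0 0 0 0;0 0 -3 0 0 0;0 0 -2 0 0 0;0 0 -2 0 0 0;0 0 0 0 0 0"
  hand: 70

```text
clock: 6.35
ee_pos: [0.4765, 0.133, 0.013]
tool_rot: [0.207, 0.015, 0.978, -0.002]
contact_force: [-0.1, -0.4, 0.8]
opening: 0.0617
finger_force: 0.0
```

Emit:
carry_out:
  increments: "0 0 -1 0 0 0;0 0 -1 0 0 0;0 0 0 0 0 0"

```text
clock: 6.72
ee_pos: [0.4767, 0.1331, 0.0113]
tool_rot: [0.207, 0.015, 0.978, -0.002]
contact_force: [0.8, -0.3, -1.3]
opening: 0.0619
finger_force: 0.0
```

Emit:
carry_out:
  increments: "0 0 -1 0 0 0;0 0 -1 0 0 0;0 0 0 0 0 0"

```text
clock: 7.1
ee_pos: [0.4767, 0.133, 0.0092]
tool_rot: [0.207, 0.015, 0.978, -0.002]
contact_force: [0.1, 0.4, -0.7]
opening: 0.0618
finger_force: 0.0
```

Emit:
carry_out:
  increments: "0 0 1.5 0 0 0;0 0 0 0 0 0;0 0 0 0 0 0;0 0 0 0 0 0"
  hand: 255

```text
clock: 7.6
ee_pos: [0.4768, 0.1331, 0.0109]
tool_rot: [0.207, 0.015, 0.978, -0.002]
contact_force: [0.3, 0.4, 0.0]
opening: -0.0
finger_force: 0.0
```

Run:
```python
from h import *
st=ctrl.state();im=snapshot("wrist")[:,:,::-1].copy();crop(im,220,460,150,330,3.3,"pics/w4.png")
K=np.array(camera_model("wrist")["intrinsics"]);M=np.linalg.inv(np.array(camera_model("wrist")["mount"]))
for z in (-.005,0,.009,.014):
    for x in (-.011,.011): p=K@(M@[x,0,z,1])[:3];print(z,x,(p[:2]/p[2]-[220,150])*3.3)
for P in [(.470,.1077,.012),(.471,.1577,.012),(.470,.133,0)]: print(P,(pj("wrist",P,st)-[220,150])*3.3)
```

```text
-0.005 -0.011 [337.4833 362.7467]
-0.005 0.011 [337.7165 239.3363]
0 -0.011 [337.4502 348.8087]
0 0.011 [337.6758 228.2876]
0.009 -0.011 [337.3947 325.497 ]
0.009 0.011 [337.6078 209.8564]
0.014 -0.011 [337.366  313.4406]
0.014 0.011 [337.5728 200.3475]
(0.47, 0.1077, 0.012) [181.5659 270.038 ]
(0.471, 0.1577, 0.012) [487.2653 267.6273]
(0.47, 0.133, 0) [335.9136 215.5484]
```

View pics/w4.png

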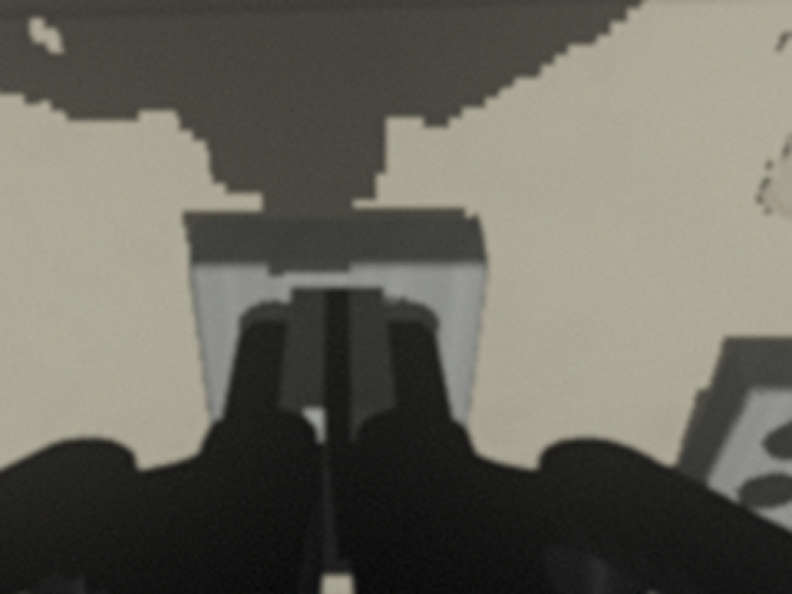

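The pad tips sit at about 30 mm behind the stated TCP: the jaw gap of 190 px at 85 mm opening puts them 144 mm from the camera. I'll allow for that and probe down for contact.

Emit:
carry_out:
  increments: "0 0 5 0 0 0;7 0 3 0 0 0;7 0 0 0 0 0;7 0 0 0 0 0;0 0 -8 0 0 0;0 0 -8 0 0 0;0 0 -5 0 0 0;0 0 -3 0 0 0;0 0 -2 0 0 0;0 0 0 0 0 0"
  hand: 70

```text
clock: 8.9
ee_pos: [0.4977, 0.133, -0.0073]
tool_rot: [0.207, 0.015, 0.978, -0.002]
contact_force: [-0.9, 0.0, -0.1]
opening: 0.0621
finger_force: 0.0
```

Emit:
carry_out:
  increments: "0 0 -2 0 0 0;0 0 -2 0 0 0;0 0 0 0 0 0"

```text
clock: 9.28
ee_pos: [0.4977, 0.133, -0.0113]
tool_rot: [0.207, 0.015, 0.978, -0.002]
contact_force: [0.3, 0.2, 0.3]
opening: 0.0618
finger_force: 0.0
```

Emit:
carry_out:
  increments: "0 0 -2 0 0 0;0 0 -2 0 0 0;0 0 0 0 0 0"

```text
clock: 9.65
ee_pos: [0.4975, 0.133, -0.0154]
tool_rot: [0.207, 0.015, 0.978, -0.002]
contact_force: [0.2, 0.3, -0.1]
opening: 0.0618
finger_force: 0.0
```

Emit:
carry_out:
  increments: "0 0 -2 0 0 0;0 0 -2 0 0 0;0 0 0 0 0 0"

```text
clock: 10.02
ee_pos: [0.4976, 0.133, -0.0194]
tool_rot: [0.207, 0.015, 0.978, -0.002]
contact_force: [0.1, -0.1, -0.2]
opening: 0.062
finger_force: 0.0
```

Emit:
carry_out:
  increments: "0 0 -1 0 0 0;0 0 -1 0 0 0;0 0 0 0 0 0"

```text
clock: 10.4
ee_pos: [0.4977, 0.133, -0.0212]
tool_rot: [0.207, 0.015, 0.978, -0.002]
contact_force: [0.2, -0.5, -0.1]
opening: 0.0623
finger_force: 0.0
```

Emit:
carry_out:
  increments: "0 0 -1 0 0 0;0 0 -1 0 0 0;0 0 0 0 0 0"

```text
clock: 10.78
ee_pos: [0.498, 0.1331, -0.0223]
tool_rot: [0.208, 0.015, 0.978, -0.002]
contact_force: [-5.2, 0.1, 13.9]
opening: 0.062
finger_force: 6.6
```

Bench contact at TCP z = −21.6 mm, so the tip is 29 mm behind the TCP as estimated. Raise a little and close.

Emit:
carry_out:
  increments: "0 0 4 0 0 0;0 0 0 0 0 0;0 0 0 0 0 0;0 0 0 0 0 0;0 0 0 0 0 0"
  hand: 255

```text
clock: 11.4
ee_pos: [0.4977, 0.1331, -0.0192]
tool_rot: [0.207, 0.015, 0.978, -0.002]
contact_force: [-2.0, -0.8, 5.6]
opening: 0.0482
finger_force: 64.0
```

Emit:
carry_out:
  increments: "5 -0.4 0 0 0 -0.4;5 -0.4 0 0 0 -0.4;5 -0.4 0 0 0 -0.4;5 -0.4 0 0 0 -0.4;5 -0.4 0 0 0 -0.4;5 -0.4 0 0 0 -0.4;5 -0.4 0 0 0 -0.4;5 -0.4 0 0 0 0;5 -0.3 0 0 0 0;3 -0.3 0 0 0 0;0 0 0 0 0 0;0 0 0 0 0 0"

```text
clock: 12.9
ee_pos: [0.5456, 0.1292, -0.0192]
tool_rot: [0.207, 0.039, 0.978, -0.007]
contact_force: [-3.0, 0.5, 6.2]
opening: 0.0484
finger_force: 64.1
```

Run:
```python
from h import *
st=ctrl.state();im=snapshot("wrist")[:,:,::-1].copy();cv2.imwrite("pics/w5.png",im);s=snapshot("side")[:,:,::-1];cv2.imwrite("pics/s5.png",s)
sc=snapshot("scene")[:,:,::-1]
A=cv2.resize(sc[165:260,190:300],(440,380),interpolation=2);B=cv2.resize(s[140:220,310:400],(360,320),interpolation=2)
B=cv2.copyMakeBorder(B,0,60,0,0,0);cv2.imwrite("pics/m5.png",np.hstack([A,B]))
```

```text
(no output)
```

View pics/m5.png

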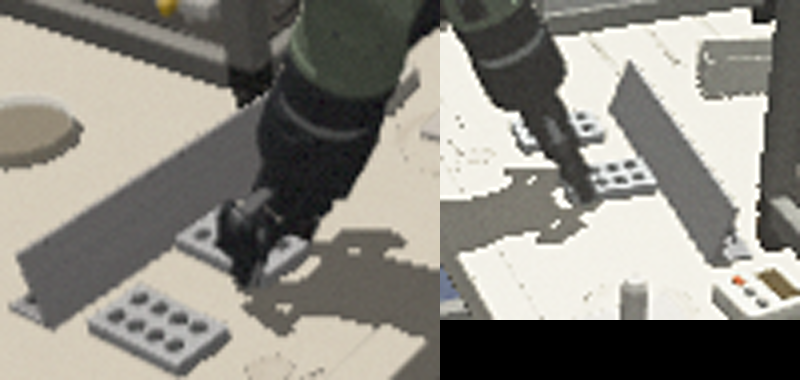

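```bash
cat > tip.py <<'E'
import numpy as np,sys
d=np.deg2rad
def path(rel,P0,th_c=45,bias=0,c=(-69.,7.5),th_end=110,step=5,al=4.4):
    rel=np.array(rel);c=np.array(c)
    Ry=lambda t:np.array([[np.cos(d(t)),np.sin(d(t))],[-np.sin(d(t)),np.cos(d(t))]])
    def pos(t):
        Px=min(-2,4.37*np.cos(d(t))-12*np.sin(d(t))-2)+ (bias if t>th_c else 0)
        piv=np.array([Px,0.]);cc=c;r=rel
        if t>90: piv=np.array([-2+bias,0.]);cc=c-[0,12];r=rel-[0,12]
        return piv+Ry(t)@r if t<=th_c else piv+Ry(t)@cc+Ry(th_c)@(rel-c)
    cur=np.array([P0+rel[0],rel[1]]);ca,sa=np.cos(d(al)),np.sin(d(al));out=[]
    for t in range(step,th_end+1,step):
        n=pos(t);q=np.round(n-cur,1);cur=cur+q
        tr=step if t<=th_c else 0
        out.append("%.1f %.1f %.1f %.1f %.1f 0"%(q[0]*ca,-q[0]*sa,q[1],tr*sa,tr*ca))
    k=th_c//step
    print(";".join(out[:k]));print(";".join(out[k:]));print(cur)
E
python3 -c "
from tip import *
path((-56.6,-19.2),-4.5,bias=1.5)"
```

```text
1.0 -0.1 5.0 0.4 5.0 0;-1.0 0.1 5.1 0.4 5.0 0;-0.5 0.0 5.2 0.4 5.0 0;-0.2 0.0 5.2 0.4 5.0 0;-0.7 0.1 5.2 0.4 5.0 0;-0.3 0.0 5.2 0.4 5.0 0;0.1 -0.0 5.0 0.4 5.0 0;0.6 -0.0 5.0 0.4 5.0 0;1.1 -0.1 4.7 0.4 5.0 0
5.4 -0.4 3.6 0.0 0.0 0;4.2 -0.3 3.2 0.0 0.0 0;4.6 -0.4 2.7 0.0 0.0 0;4.8 -0.4 2.2 0.0 0.0 0;5.1 -0.4 1.7 0.0 0.0 0;5.2 -0.4 1.1 0.0 0.0 0;5.4 -0.4 0.7 0.0 0.0 0;5.6 -0.4 0.1 0.0 0.0 0;5.6 -0.4 -0.3 0.0 0.0 0;6.0 -0.5 0.1 0.0 0.0 0;6.0 -0.5 -0.4 0.0 0.0 0;6.0 -0.5 -0.9 0.0 0.0 0;5.9 -0.5 -1.5 0.0 0.0 0
[ 8.8 38.7]
```

Emit:
carry_out:
  increments: "1 -0.1 5 0.4 5 0;-1 0.1 5.1 0.4 5 0;-0.5 0 5.2 0.4 5 0;-0.2 0 5.2 0.4 5 0;-0.7 0.1 5.2 0.4 5 0;-0.3 0 5.2 0.4 5 0;0.1 0 5 0.4 5 0;0.6 0 5 0.4 5 0;1.1 -0.1 4.7 0.4 5 0;0 0 0 0 0 0;0 0 0 0 0 0"

```text
clock: 14.42
ee_pos: [0.5457, 0.1287, 0.0263]
tool_rot: [-0.185, 0.04, 0.982, 0.008]
contact_force: [-1.8, -0.6, 4.6]
opening: 0.0483
finger_force: 63.6
```

```bash
cat > duo.py <<'E'
from h import *
import sys
s=snapshot("side")[:,:,::-1];c=snapshot("scene")[:,:,::-1]
A=cv2.resize(c[165:260,190:300],(440,380),interpolation=2);B=cv2.resize(s[135:220,310:395],(380,380),interpolation=2)
cv2.imwrite("pics/%s.png"%sys.argv[1],np.hstack([A,B]))
E
python3 duo.py m6
```

```text
(no output)
```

View pics/m6.png

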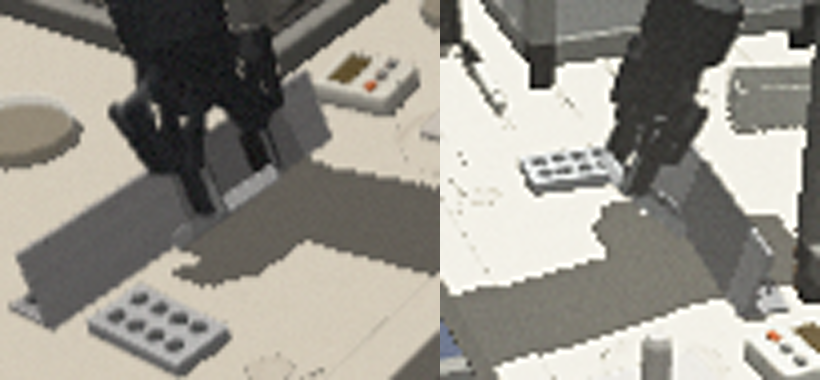

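The plate is at about 45°, foot on the bench (contact force +4.6 N). Continuing the tip.

Emit:
carry_out:
  increments: "5.4 -0.4 3.6 0 0 0;4.2 -0.3 3.2 0 0 0;4.6 -0.4 2.7 0 0 0;4.8 -0.4 2.2 0 0 0;0 0 0 0 0 0"

```text
clock: 15.15
ee_pos: [0.5589, 0.1283, 0.038]
tool_rot: [-0.19, 0.04, 0.981, 0.009]
contact_force: [-12.5, 0.1, 6.1]
opening: 0.0483
finger_force: 62.0
```

Emit:
carry_out:
  increments: "5.1 -0.4 1.7 0 0 0;5.2 -0.4 1.1 0 0 0;5.4 -0.4 0.7 0 0 0;5.6 -0.4 0.1 0 0 0;5.6 -0.4 -0.3 0 0 0;0 0 0 0 0 0"

```text
clock: 15.9
ee_pos: [0.5894, 0.1262, 0.0415]
tool_rot: [-0.187, 0.04, 0.982, 0.009]
contact_force: [-5.9, 0.7, 5.4]
opening: 0.0475
finger_force: 61.1
```

Emit:
carry_out:
  increments: "6 -0.5 0.1 0 0 0;6 -0.5 -0.4 0 0 0;0 0 0 0 0 0"

```text
clock: 16.27
ee_pos: [0.6022, 0.1254, 0.0409]
tool_rot: [-0.186, 0.04, 0.982, 0.009]
contact_force: [-5.3, 1.2, 4.5]
opening: 0.047
finger_force: 61.0
```

Emit:
carry_out:
  increments: "6 -0.5 -0.9 0 0 0;3 -0.2 -0.7 0 0 0;0 0 0 0 0 0;0 0 0 0 0 0"

```text
clock: 16.77
ee_pos: [0.6127, 0.1243, 0.0392]
tool_rot: [-0.184, 0.04, 0.982, 0.009]
contact_force: [-2.7, 0.6, 0.8]
opening: 0.0461
finger_force: 61.3
```

Emit:
carry_out:
  increments: "3 -0.2 -0.8 0 0 0;0 0 0 0 0 0;0 0 0 0 0 0"

```text
clock: 17.15
ee_pos: [0.6155, 0.124, 0.0387]
tool_rot: [-0.184, 0.04, 0.982, 0.009]
contact_force: [-4.2, 0.5, 0.9]
opening: 0.0465
finger_force: 62.1
```

```bash
python3 duo.py m7
```

```text
(no output)
```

View pics/m7.png

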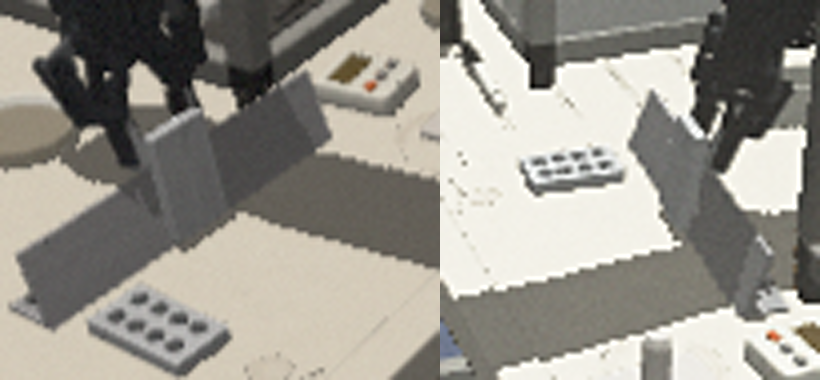

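Plate A stands leaning against the fence, with the fingers straddling its top (190,130 in the left half). Releasing and retreating.

Emit:
carry_out:
  increments: "0 0 0 0 0 0;0 0 0 0 0 0;0 0 0 0 0 0;0 0 0 0 0 0"
  hand: 40

```text
clock: 17.75
ee_pos: [0.6161, 0.1237, 0.0388]
tool_rot: [-0.184, 0.04, 0.982, 0.008]
contact_force: [1.0, 0.5, 0.0]
opening: 0.0721
finger_force: 0.0
```

Emit:
carry_out:
  increments: "3 0 8 0 0 0;5 0 14 0 0 0;5 0 14 0 0 0;0 0 25 0 0 0;0 0 25 0 0 0;0 0 0 0 0 0"

```text
clock: 18.5
ee_pos: [0.6308, 0.124, 0.1277]
tool_rot: [-0.181, 0.04, 0.983, 0.009]
contact_force: [0.7, -0.5, -0.7]
opening: 0.0719
finger_force: 0.0
```

Run:
```python
from h import *
im=snapshot("scene")[:,:,::-1].copy();cv2.imwrite("pics/sc8.png",im)
ref=cv2.imread("pics/m7.png")
# plate still up? compare top-left crop patch with previous picture
A=cv2.resize(im[165:260,190:300],(440,380),interpolation=2)
d=cv2.absdiff(A,ref[:,:440]).mean(2);print("diff in plate patch",d[130:230,155:215].mean(), "B plate",d[285:370,95:225].mean())
w=wells(im,None,n="scene");print(w)
```

```text
diff in plate patch 15.852888888888888 B plate 1.3735444947209652
[[  1.8643  -2.4168 321.8068   8.8295  88.    ]
 [  1.8474  -1.892  285.0511  23.434  235.    ]
 [  1.7206  -0.5881 155.9024  82.122   41.    ]
 [  1.1755  -0.6015 243.25   100.83   100.    ]
 [  1.3434  -0.4189 186.7129 107.6436 101.    ]
 [  0.8169  -0.2441 258.0976 150.9512  41.    ]
 [  1.294    0.0392 106.5395 152.5     76.    ]
 [  0.8706  -0.152  230.0088 157.9649 114.    ]
 [  0.5078  -0.2755 336.8155 167.9709 206.    ]
 [  0.6292  -0.1023 277.4444 181.7222  36.    ]
 [  0.4481  -0.1114 327.2    195.4667  75.    ]
 [  0.5001  -0.1167 313.75   190.2115 104.    ]
 [  0.6096  -0.0149 266.0759 196.0127  79.    ]
 [  0.1134  -0.0958 429.8214 231.0402 224.    ]
 [  1.1307   0.5148   2.619  234.4048  42.    ]
 [  0.1473   0.0225 400.8105 250.7789  95.    ]
 [ -0.0623  -0.1099 496.9    248.72    50.    ]
 [  0.1055   0.013  417.5    253.9737  38.    ]
 [ -0.1639  -0.0704 535.3525 270.9098 122.    ]
 [  0.0777   0.081  417.7627 273.0847  59.    ]
 [  0.219    0.2718 327.8791 300.3407  91.    ]
 [  0.149    0.2766 353.9636 313.3091  55.    ]
 [  0.5966   0.5907 103.9797 327.4865 296.    ]
 [  0.3264   0.4254 249.026  326.1429 154.    ]
 [  0.0913   0.2997 372.9167 330.55    60.    ]
 [ -0.1281   0.2044 489.6452 341.9677  31.    ]
 [  0.6576   0.7756   4.8788 377.3939  33.    ]
 [  0.5769   0.7751  28.8824 396.0294  34.    ]]
```

Emit:
carry_out:
  increments: "-19 21 0 -0.7 -9.2 0;-19 21 0 -0.7 -9.2 0;-19 21 0 -0.7 -9.2 0;-19 21 0 -0.7 -9.2 0;-19 21 0 -0.7 -9.2 0;0 0 -30 0 0 0;0 0 -30 0 0 0;0 0 -20 0 0 0;0 0 0 0 0 0;0 0 0 0 0 0"
  hand: 70

```text
clock: 19.8
ee_pos: [0.5373, 0.2264, 0.045]
tool_rot: [0.206, 0.039, 0.978, -0.006]
contact_force: [0.1, 0.1, 0.1]
opening: 0.0615
finger_force: 0.0
```

Run:
```python
from h import *
st=ctrl.state();im=snapshot("wrist")[:,:,::-1].copy();cv2.imwrite("pics/w9.png",im)
print(st["ee_pos"],st["tool_rot"],R.from_quat(np.roll(st["tool_rot"],-1)).as_matrix())
w=wells(im,st);print(w[(w[:,0]>.4)&(w[:,0]<.65)])
sc=snapshot("scene")[:,:,::-1].copy();cv2.imwrite("pics/sc9.png",sc)
d=cv2.absdiff(sc,cv2.imread("pics/scene0.png")).mean(2)
```

```text
[0.5373 0.2264 0.045 ] [ 0.2055  0.039   0.9779 -0.0058] [[-0.9125  0.0786  0.4015]
 [ 0.0738  0.9969 -0.0274]
 [-0.4024  0.0046 -0.9154]]
[[  0.4641   0.1744 205.9333  93.6222  45.    ]
 [  0.5218   0.2211 311.3496 179.9586 266.    ]
 [  0.5398   0.2199 312.2329 202.3059 219.    ]
 [  0.5413   0.2417 346.4144 202.0901 222.    ]
 [  0.5577   0.2186 312.9511 222.2065 184.    ]
 [  0.5591   0.2406 345.5266 221.883  188.    ]
 [  0.5758   0.2172 313.4497 240.2959 169.    ]
 [  0.5772   0.2393 344.477  239.9253 174.    ]]
```

Emit:
carry_out:
  increments: "-1 2.5 0 0 0 0;-1.3 2.4 -10 0 0 0;0 0 -15 0 0 0;0 0 -15 0 0 0;0 0 -10 0 0 0;0 0 -6 0 0 0;0 0 -3 0 0 0;0 0 -2 0 0 0;0 0 0 0 0 0;0 0 0 0 0 0"

```text
clock: 21.15
ee_pos: [0.5351, 0.2313, -0.0159]
tool_rot: [0.206, 0.039, 0.978, -0.006]
contact_force: [-0.4, 0.0, -0.0]
opening: 0.062
finger_force: 0.0
```

Emit:
carry_out:
  increments: "0 0 -1 0 0 0;0 0 -0.3 0 0 0;0 0 0 0 0 0;0 0 0 0 0 0;0 0 0 0 0 0;0 0 0 0 0 0;0 0 0 0 0 0"
  hand: 255

```text
clock: 22.02
ee_pos: [0.535, 0.2314, -0.0162]
tool_rot: [0.206, 0.039, 0.978, -0.006]
contact_force: [-6.4, -1.1, 13.4]
opening: 0.0479
finger_force: 59.2
```

```bash
python3 -c "
from tip import *
path((-56.5,-16.5),-4.5,bias=1.5,c=(-68.5,7.5))"
```

```text
1.3 -0.1 5.0 0.4 5.0 0;-0.8 0.1 5.1 0.4 5.0 0;-0.3 0.0 5.1 0.4 5.0 0;0.1 -0.0 5.1 0.4 5.0 0;-0.6 0.0 5.1 0.4 5.0 0;-0.1 0.0 5.1 0.4 5.0 0;0.4 -0.0 4.9 0.4 5.0 0;0.7 -0.1 4.8 0.4 5.0 0;1.3 -0.1 4.6 0.4 5.0 0
5.3 -0.4 3.5 0.0 0.0 0;4.2 -0.3 3.2 0.0 0.0 0;4.6 -0.4 2.6 0.0 0.0 0;4.7 -0.4 2.2 0.0 0.0 0;5.1 -0.4 1.7 0.0 0.0 0;5.2 -0.4 1.2 0.0 0.0 0;5.3 -0.4 0.6 0.0 0.0 0;5.5 -0.4 0.1 0.0 0.0 0;5.6 -0.4 -0.4 0.0 0.0 0;6.0 -0.5 0.2 0.0 0.0 0;6.0 -0.5 -0.4 0.0 0.0 0;5.9 -0.5 -0.9 0.0 0.0 0;5.8 -0.4 -1.4 0.0 0.0 0
[10.2 40.5]
```

Emit:
carry_out:
  increments: "0 0 0.5 0 0 0;3.7 -0.3 0 0 0 0;3.7 -0.3 0 0 0 0;3.7 -0.3 0 0 0 0;3.7 -0.3 0 0 0 0;3.6 -0.2 0 0 0 0;0 0 0 0 0 0;0 0 0 0 0 0"

```text
clock: 23.02
ee_pos: [0.5534, 0.2303, -0.0162]
tool_rot: [0.206, 0.039, 0.978, -0.005]
contact_force: [-4.2, -0.2, 8.2]
opening: 0.0477
finger_force: 62.0
```

Emit:
carry_out:
  increments: "1.3 -0.1 5 0.4 5 0;-0.8 0.1 5.1 0.4 5 0;-0.3 0 5.1 0.4 5 0;0.1 0 5.1 0.4 5 0;-0.6 0 5.1 0.4 5 0;-0.1 0 5.1 0.4 5 0;0.4 0 4.9 0.4 5 0;0.7 -0.1 4.8 0.4 5 0;1.3 -0.1 4.6 0.4 5 0;0 0 0 0 0 0;0 0 0 0 0 0"

```text
clock: 24.4
ee_pos: [0.5545, 0.2288, 0.0283]
tool_rot: [-0.187, 0.04, 0.982, 0.009]
contact_force: [-2.6, -2.4, 7.8]
opening: 0.0479
finger_force: 62.2
```

Emit:
carry_out:
  increments: "5.3 -0.4 3.5 0 0 0;4.2 -0.3 3.2 0 0 0;4.6 -0.4 2.6 0 0 0;4.7 -0.4 2.2 0 0 0;5.1 -0.4 1.7 0 0 0;5.2 -0.4 1.2 0 0 0;5.3 -0.4 0.6 0 0 0;0 0 0 0 0 0"

```text
clock: 25.4
ee_pos: [0.5866, 0.2271, 0.0432]
tool_rot: [-0.189, 0.04, 0.981, 0.01]
contact_force: [-7.8, 0.7, 6.1]
opening: 0.0469
finger_force: 60.9
```

Emit:
carry_out:
  increments: "5.5 -0.4 0.1 0 0 0;5.6 -0.4 -0.4 0 0 0;6 -0.5 0.2 0 0 0;6 -0.5 -0.4 0 0 0;0 0 0 0 0 0;0 0 0 0 0 0"

```text
clock: 26.15
ee_pos: [0.6125, 0.2253, 0.042]
tool_rot: [-0.186, 0.04, 0.982, 0.01]
contact_force: [-3.6, 1.3, 1.0]
opening: 0.0461
finger_force: 61.2
```

Emit:
carry_out:
  increments: "5.9 -0.5 -0.9 0 0 0;5.8 -0.4 -1.4 0 0 0;0 0 0 0 0 0;0 0 0 0 0 0"

```text
clock: 26.65
ee_pos: [0.6245, 0.2241, 0.0398]
tool_rot: [-0.186, 0.04, 0.982, 0.01]
contact_force: [-2.8, 0.1, 1.7]
opening: 0.0453
finger_force: 60.9
```

Emit:
carry_out:
  increments: "0 0 0 0 0 0;0 0 0 0 0 0;0 0 0 0 0 0;0 0 0 0 0 0"
  hand: 40

```text
clock: 27.15
ee_pos: [0.6246, 0.2241, 0.04]
tool_rot: [-0.185, 0.04, 0.982, 0.01]
contact_force: [-0.7, 0.3, 0.1]
opening: 0.0723
finger_force: 0.0
```

Emit:
carry_out:
  increments: "3 0 8 0 0 0;5 0 14 0 0 0;5 0 14 0 0 0;0 0 30 0 0 0;0 0 30 0 0 0;0 0 0 0 0 0"

```text
clock: 27.9
ee_pos: [0.6393, 0.2245, 0.1393]
tool_rot: [-0.183, 0.04, 0.982, 0.01]
contact_force: [-0.3, 0.4, 0.6]
opening: 0.0724
finger_force: 0.0
```

Emit:
carry_out:
  increments: "-50 0 50 -0.8 -10.3 0;-50 0 50 -0.8 -10.3 0;-4 -43 0 0 0 -7.5;-4 -43 0 0 0 -7.5;-4 -43 0 0 0 -7.5;-4 -43 0 0 0 -7.5;-4 -43 0 0 0 -7.5;-4 -43 0 0 0 -7.5;-4 -43 0 0 0 -7.5;-4 -43 0 0 0 -7.5;-4 -43 0 0 0 -7.5;-4 -43 0 0 0 -7.5;-4 -43 0 0 0 -7.5;-4 -43 0 0 0 -7.5;-4 -43 0 0 0 -7.5;-2 -43 -20 0 0 -7.5;0 -43 -20 0 0 -7.5;0 0 0 0 0 0;0 0 0 0 0 0"
  hand: 0

```text
clock: 30.28
ee_pos: [0.5222, -0.4185, 0.1646]
tool_rot: [-0.027, 0.852, 0.522, 0.045]
contact_force: [-0.6, -0.5, 0.3]
opening: 0.0856
finger_force: 0.0
```

Run:
```python
from h import *
import json
st=ctrl.state();im=snapshot("wrist")[:,:,::-1].copy();cv2.imwrite("pics/w10.png",im)
print(st["ee_pos"],st["q"]);print(R.from_quat(np.roll(st["tool_rot"],-1)).as_matrix())
sc=snapshot("scene")[:,:,::-1].copy();cv2.imwrite("pics/sc10.png",sc)
sd=snapshot("side")[:,:,::-1].copy();cv2.imwrite("pics/sd10.png",sd)
W=cv2.resize(im[0:330,130:510],(518,450),interpolation=2)
A=cv2.resize(sc[165:260,190:280],(282,298),interpolation=2);B=cv2.resize(sd[130:200,310:395],(282,232),interpolation=2)[:152]
cv2.imwrite("pics/m10.png",np.hstack([W,np.vstack([A,B])]))
json.dump({k:np.asarray(st[k]).tolist() for k in("ee_pos","tool_rot")},open("st10.json","w"))
```

```text
[ 0.5222 -0.4185  0.1646] [-0.8344  0.6015  0.1257  1.1312  0.0991  1.2062]
[[ 0.4517  0.8908  0.0492]
 [ 0.8859 -0.4544  0.0931]
 [ 0.1053  0.0015 -0.9944]]
```

View pics/m10.png

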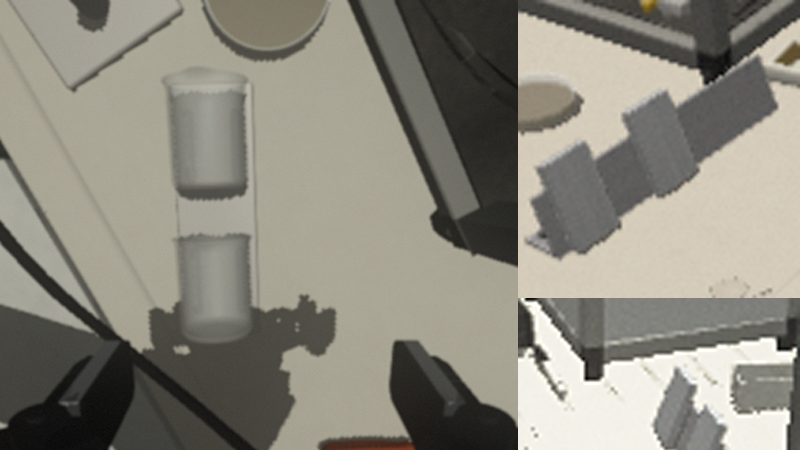

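Run:
```python
from h import *
import json
st=json.load(open("st10.json"))
f=lambda u,v:(u/1.363+130,v/1.363)
K,V=view("wrist",st);print("cam",np.linalg.inv(V)[:3,3])
for t,uv,z in [("near base",(217,342),.06),("near L",(181,290),.034),("near R",(250,290),.034),("near mouth",(213,236),.060),("far base",(210,197),.034),("far base",(210,197),.06),("far L",(170,150),.034),("far R",(247,150),.034),("far rim L",(163,82),.034),("far rim R",(250,82),.034),("far rim top",(207,82),.062),("spout",(207,68),.070),("cradle R",(253,100),.005),("cradle R",(258,300),.005),("cradle gap L",(179,215),.005),("cradle gap R",(256,215),.005)]:
    print(t,bp("wrist",f(*uv),z,st))
# pegs in this view? stand corners
for t,uv,z in [("st corner",(72,88),.008),("st corner",(182,9),.008)]: print(t,bp("wrist",f(*uv),z,st))
```

```text
cam [ 0.5464 -0.37    0.3349]
near base [ 0.4742 -0.448   0.06  ]
near L [ 0.4628 -0.4097  0.034 ]
near R [ 0.5063 -0.4318  0.034 ]
near mouth [ 0.505  -0.3847  0.06  ]
far base [ 0.5119 -0.3616  0.034 ]
far base [ 0.5149 -0.3623  0.06  ]
far L [ 0.5027 -0.3222  0.034 ]
far R [ 0.5486 -0.3455  0.034 ]
far rim L [ 0.5196 -0.2827  0.034 ]
far rim R [ 0.5699 -0.3083  0.034 ]
far rim top [ 0.5452 -0.3026  0.062 ]
spout [ 0.5488 -0.2979  0.07  ]
cradle R [ 0.5686 -0.3142  0.005 ]
cradle R [ 0.5044 -0.4477  0.005 ]
cradle gap L [ 0.4814 -0.362   0.005 ]
cradle gap R [ 0.533  -0.3883  0.005 ]
st corner [ 0.4579 -0.2494  0.008 ]
st corner [ 0.552  -0.2398  0.008 ]
```

Both plates lean on the fence (upper right). The beakers lie mouth toward the stand: the near one's base is at (217,342), the far one's rim at (207,80). I'll take the near one first, with the tool leaning over its base.

```bash
cat > rows.py <<'E'
from h import *
def frame(zt,yt):
    zt=np.array(zt,float);zt/=np.linalg.norm(zt);yt=np.array(yt,float);yt-=zt*(yt@zt);yt/=np.linalg.norm(yt)
    return np.column_stack([np.cross(yt,zt),yt,zt])
def cur():
    s=ctrl.state();return np.array(s["ee_pos"]),R.from_quat(np.roll(s["tool_rot"],-1)).as_matrix()
def rows(p,Rm,p2,R2,n):
    d=(np.array(p2)-p)*1e3/n;r=np.rad2deg(R.from_matrix(R2@Rm.T).as_rotvec())/n
    print(n,"x","%.1f %.1f %.1f %.2f %.2f %.2f"%(*d,*r))
E
python3 - <<'E'
from rows import *
a=np.array([.433,.901,0]);j=np.array([.901,-.433,0]);t=np.deg2rad(40)
zt=np.sin(t)*a+[0,0,-np.cos(t)];R2=frame(zt,j);G=np.array([.4875,-.418,.034])-.005*a;T=G+.047*zt
p,Rm=cur();rows(p,Rm,T-.085*zt,R2,5);print(T,"step in",85*zt)
# pegs
st=dict(ee_pos=[.5495,.0001,.2086],tool_rot=[-.0006,.7071,.7071,-.0005])
for P in [(.491,-.096,.058),(.491,-.096,.008),(.499,-.208,.058),(.499,-.208,.008)]: print(pj("wrist",P,st),pj("scene",P),pj("side",P))
E
```

```text
5 x -9.7 -5.3 -20.6 6.11 -2.98 0.26
[ 0.4984 -0.3953 -0.002 ] step in [ 23.6578  49.2279 -65.1138]
[268.4456 260.4825] [312.3156 181.2517] [357.7112 208.3852]
[274.9569 241.101 ] [312.721  195.1547] [357.1244 220.9106]
[279.5511 345.2286] [328.7961 165.0592] [374.7563 227.8165]
[284.3373 317.8257] [328.8921 178.512 ] [373.7519 240.7592]
```

Emit:
carry_out:
  increments: "-9.7 -5.3 -20.6 6.11 -2.98 0.26;-9.7 -5.3 -20.6 6.11 -2.98 0.26;-9.7 -5.3 -20.6 6.11 -2.98 0.26;-9.7 -5.3 -20.6 6.11 -2.98 0.26;-9.7 -5.3 -20.6 6.11 -2.98 0.26;0 0 0 0 0 0;0 0 0 0 0 0"

```text
clock: 31.3
ee_pos: [0.4751, -0.4455, 0.0632]
tool_rot: [-0.182, 0.796, 0.5, 0.289]
contact_force: [0.3, -0.5, 0.4]
opening: 0.0851
finger_force: 0.0
```

Run:
```python
from rows import *
a=np.array([.433,.901,0]);j=np.array([.901,-.433,0]);t=np.deg2rad(40)
zt=np.sin(t)*a+[0,0,-np.cos(t)];R2=frame(zt,j);G=np.array([.4875,-.418,.034])-.005*a;T=G+.047*zt
p,Rm=cur();print(p,Rm,ctrl.state()["q"]);rows(p,Rm,T,R2,8)
st=ctrl.state();im=snapshot("wrist")[:,:,::-1].copy();cv2.imwrite("pics/w11.png",im)
for d,z in [(-.033,.034),(.037,.034)]: print(pj("wrist",np.array([.4875,-.418,z])+d*a,st))
```

```text
[ 0.4751 -0.4455  0.0632] [[ 0.3325  0.9012  0.2782]
 [ 0.6914 -0.4335  0.578 ]
 [ 0.6414  0.0001 -0.7672]] [-1.1249  0.9791  0.3659  1.4398  0.5239  0.7626]
8 x 2.9 6.3 -8.1 0.01 -0.00 0.00
[321.1279 251.4374]
[321.2533 155.5979]
```

Emit:
carry_out:
  increments: "2.9 6.3 -8.1 0 0 0;2.9 6.3 -8.1 0 0 0;2.9 6.3 -8.1 0 0 0;2.9 6.3 -8.1 0 0 0;0 0 0 0 0 0"

```text
clock: 31.98
ee_pos: [0.4855, -0.4191, 0.0288]
tool_rot: [-0.183, 0.796, 0.5, 0.289]
contact_force: [-0.1, -0.1, -0.1]
opening: 0.0852
finger_force: 0.0
```

Emit:
carry_out:
  increments: "2.9 6.3 -8.1 0 0 0;2.9 6.3 -8.1 0 0 0;2.9 6.3 -8.1 0 0 0;2.9 6.3 -8.1 0 0 0;0 0 0 0 0 0;0 0 0 0 0 0"

```text
clock: 32.72
ee_pos: [0.4973, -0.3954, -0.0026]
tool_rot: [-0.182, 0.796, 0.5, 0.289]
contact_force: [-0.5, 0.2, -0.6]
opening: 0.0851
finger_force: 0.0
```

Emit:
carry_out:
  increments: "0 0 0 0 0 0;0 0 0 0 0 0;0 0 0 0 0 0;0 0 0 0 0 0;0 0 0 0 0 0;0 0 0 0 0 0"
  hand: 255

```text
clock: 33.48
ee_pos: [0.4963, -0.3952, -0.0021]
tool_rot: [-0.183, 0.796, 0.499, 0.289]
contact_force: [-5.0, 0.6, 5.9]
opening: 0.0505
finger_force: 62.0
```

```bash
cat > place.py <<'E'
from rows import *
import sys
def plan(N,peg,lift=.16,psi=90):
    a=np.array([.433,.901,0]);j=np.array([.901,-.433,0]);N=np.array(N)
    p,Rm=cur();b=Rm.T@(N-p);b[1]=0;print("b",b)
    A=R.from_rotvec(-j*np.deg2rad(40)).as_matrix()      # sign checked below
    if abs((A@Rm)[2,2])<abs(Rm[2,2]): A=A.T
    full=R.from_rotvec(np.cross(a,[0,0,-1])*np.pi/2).as_matrix()
    RA=A@Rm;RB=R.from_euler("z",psi,degrees=True).as_matrix()@RA
    RF=R.from_euler("z",psi,degrees=True).as_matrix()@full@Rm
    print("RA",RA[:,2],"RB",RB[:,2],"RF",RF[:,2])
    p1=p+[0,0,.12];rows(p,Rm,p1,Rm,6)
    T=lambda z:np.array([peg[0],peg[1],z])-RF@b
    pB=T(.045+.10)-[0.04,0,0];pB[2]=p1[2]+.05
    rows(p1,Rm,pB*.3+p1*.7,RA,4);rows(pB*.3+p1*.7,RA,pB,RB,9);rows(pB,RB,T(.145),RF,5);print("T",T(.045))
    return RF,b
if __name__=="__main__":
    RF,b=plan([.4875,-.418,.034],[.499,-.208]);np.savez("rf.npz",RF=RF,b=b)
E
python3 place.py
```

```text
b [ 0.0045  0.     -0.0433]
RA [-0.0013  0.0004 -1.    ] RB [-0.0004 -0.0013 -1.    ] RF [ 0.6898 -0.333  -0.6429]
6 x 0.0 0.0 20.0 0.00 0.00 0.00
4 x -0.4 12.9 3.8 -9.01 4.33 -0.00
9 x -0.4 13.3 3.9 -0.00 0.00 10.00
5 x 8.0 0.0 -9.5 -4.33 -9.01 0.00
T [ 0.5315 -0.2237  0.0206]
```

Emit:
carry_out:
  increments: "0 0 8 0 0 0;0 0 16 0 0 0;0 0 24 0 0 0;0 0 24 0 0 0;0 0 24 0 0 0;0 0 24 0 0 0;-0.4 12.9 3.8 -9.01 4.33 0;-0.4 12.9 3.8 -9.01 4.33 0;-0.4 12.9 3.8 -9.01 4.33 0;-0.4 12.9 3.8 -9.01 4.33 0;0 0 0 0 0 0"

```text
clock: 34.85
ee_pos: [0.4978, -0.3398, 0.1358]
tool_rot: [0.002, 0.845, 0.534, 0.001]
contact_force: [-0.0, 0.1, -0.5]
opening: 0.0505
finger_force: 62.4
```

Emit:
carry_out:
  increments: "-0.4 13.3 3.9 0 0 10;-0.4 13.3 3.9 0 0 10;-0.4 13.3 3.9 0 0 10;-0.4 13.3 3.9 0 0 10;-0.4 13.3 3.9 0 0 10;-0.4 13.3 3.9 0 0 10;-0.4 13.3 3.9 0 0 10;-0.4 13.3 3.9 0 0 10;-0.4 13.3 3.9 0 0 10;8 0 -9.5 -4.33 -9.01 0;8 0 -9.5 -4.33 -9.01 0;8 0 -9.5 -4.33 -9.01 0;8 0 -9.5 -4.33 -9.01 0;8 0 -9.5 -4.33 -9.01 0;0 0 0 0 0 0;0 0 0 0 0 0"

```text
clock: 36.85
ee_pos: [0.5305, -0.2279, 0.1212]
tool_rot: [0.347, 0.209, 0.911, -0.079]
contact_force: [0.9, -0.0, -0.1]
opening: 0.0507
finger_force: 62.4
```

Run:
```python
from rows import *
f=np.load("rf.npz");p,Rm=cur();b=f["b"];print(p,Rm[:,2],"mid",p+Rm@b,ctrl.state()["q"])
T=np.array([.499,-.208,.055])-f["RF"]@b;rows(p,Rm,T,f["RF"],8)
cv2.imwrite("pics/w12.png",snapshot("wrist")[:,:,::-1]);cv2.imwrite("pics/sd12.png",snapshot("side")[:,:,::-1]);cv2.imwrite("pics/sc12.png",snapshot("scene")[:,:,::-1])
a=cv2.imread("pics/sd12.png");c=cv2.imread("pics/sc12.png")
for n in("side","scene"):print(n,pj(n,p+Rm@b),pj(n,p+Rm@b-[0,0,.037]),pj(n,[.499,-.208,.058]))
cv2.imwrite("pics/m12.png",np.hstack([cv2.resize(a[170:260,330:420],(400,400),interpolation=2),cv2.resize(c[110:210,280:380],(400,400),interpolation=2)]))
```

```text
[ 0.5305 -0.2279  0.1212] [ 0.5993 -0.2889 -0.7466] mid [ 0.5016 -0.2139  0.1505] [-0.5849  0.1675 -1.0885 -0.4085  0.0901 -0.0987]
8 x 0.1 0.5 -11.3 -0.45 -0.93 0.00
side [378.4308 203.171 ] [377.5851 213.6771] [374.7563 227.8165]
scene [328.8673 137.9656] [328.9399 148.6278] [328.7961 165.0592]
```

Emit:
carry_out:
  increments: "0.5 2 0 -1.8 -3.7 0;0.5 2 0 -1.8 -3.7 0;0 0 0 0 0 0;0 0 0 0 0 0"

```text
clock: 37.5
ee_pos: [0.5317, -0.2234, 0.1208]
tool_rot: [0.412, 0.203, 0.883, -0.094]
contact_force: [0.7, 0.0, 0.4]
opening: 0.0504
finger_force: 62.4
```

```bash
cat > chk.py <<'E'
from rows import *
import sys
x,y,n=float(sys.argv[1]),float(sys.argv[2]),int(sys.argv[3])
f=np.load("rf.npz");p,Rm=cur();b=f["b"];print(p,"mid",p+Rm@b,ctrl.state()["q"],"mouth err",np.rad2deg(R.from_matrix(f["RF"]@Rm.T).as_rotvec()))
T=np.array([x,y,.049])-f["RF"]@b;rows(p,Rm,T,f["RF"],n)
E
python3 chk.py .499 -.208 8
```

```text
[ 0.5317 -0.2234  0.1208] mid [ 0.4992 -0.2077  0.1452] [-0.5849  0.2633 -1.2421 -0.8024  0.1037 -0.0857] mouth err [ 0.0066 -0.0145 -0.0308]
8 x -0.0 -0.0 -12.0 0.00 -0.00 -0.00
```

Emit:
carry_out:
  increments: "0 0 -12 0 0 0;0 0 -12 0 0 0;0 0 -12 0 0 0;0 0 0 0 0 0"

```text
clock: 38.0
ee_pos: [0.5317, -0.2234, 0.0843]
tool_rot: [0.412, 0.203, 0.883, -0.094]
contact_force: [-0.0, 0.2, -1.1]
opening: 0.0502
finger_force: 62.4
```

```bash
python3 chk.py .499 -.208 6
```

```text
[ 0.5317 -0.2234  0.0843] mid [ 0.4992 -0.2077  0.1087] [-0.585   0.414  -1.2744 -0.9855  0.1038 -0.0856] mouth err [ 0.0068 -0.0074 -0.0273]
6 x -0.0 -0.0 -10.0 0.00 -0.00 -0.00
```

Run:
```python
from rows import *
f=np.load("rf.npz");p,Rm=cur();b=f["b"]
RF=R.from_euler("z",30,degrees=True).as_matrix()@f["RF"];np.savez("rf.npz",RF=RF,b=b)
T=np.array([.499,-.208,.118])-RF@b;rows(p,Rm,T,RF,6)
```

```text
6 x 0.6 3.0 1.5 0.00 -0.00 5.00
```

Emit:
carry_out:
  increments: "0.6 3 1.5 0 0 5;0.6 3 1.5 0 0 5;0.6 3 1.5 0 0 5;0.6 3 1.5 0 0 5;0.6 3 1.5 0 0 5;0.6 3 1.5 0 0 5;0 0 0 0 0 0"

```text
clock: 38.88
ee_pos: [0.5357, -0.2077, 0.0956]
tool_rot: [0.424, -0.032, 0.905, 0.014]
contact_force: [0.2, -0.8, -0.1]
opening: 0.0503
finger_force: 62.4
```

```bash
python3 chk.py .499 -.208 6
```

```text
[ 0.5357 -0.2077  0.0956] mid [ 0.4997 -0.2102  0.1198] [-0.8693  0.34   -1.1107 -0.4959  0.6677 -0.7205] mouth err [0.1641 0.1613 0.1256]
6 x -0.1 0.4 -11.8 0.03 0.03 0.02
```

Emit:
carry_out:
  increments: "-0.3 1.2 -12 0 0 0;-0.3 1 -12 0 0 0;0 0 -12 0 0 0;0 0 -12 0 0 0;0 0 -10 0 0 0;0 0 0 0 0 0"

```text
clock: 39.62
ee_pos: [0.5338, -0.2021, 0.0352]
tool_rot: [0.422, -0.032, 0.906, 0.016]
contact_force: [0.4, 0.9, -0.2]
opening: 0.0506
finger_force: 62.4
```

Emit:
carry_out:
  increments: "0 0 -6 0 0 0;0 0 -4 0 0 0;0 0 -2 0 0 0;0 0 0 0 0 0"

```text
clock: 40.12
ee_pos: [0.5339, -0.2027, 0.0235]
tool_rot: [0.423, -0.033, 0.906, 0.016]
contact_force: [-0.3, -0.3, 0.1]
opening: 0.0508
finger_force: 62.4
```

Emit:
carry_out:
  increments: "0 0 -1 0 0 0;0 0 -1 0 0 0;0 0 0 0 0 0"

```text
clock: 40.5
ee_pos: [0.5339, -0.2027, 0.0216]
tool_rot: [0.423, -0.033, 0.906, 0.016]
contact_force: [0.1, -0.3, -1.1]
opening: 0.0508
finger_force: 62.4
```

Emit:
carry_out:
  increments: "0 0 -1 0 0 0;0 0 -0.5 0 0 0;0 0 0 0 0 0"

```text
clock: 40.88
ee_pos: [0.5339, -0.2027, 0.02]
tool_rot: [0.423, -0.033, 0.906, 0.016]
contact_force: [0.6, -0.4, -0.2]
opening: 0.0505
finger_force: 62.4
```

Emit:
carry_out:
  increments: "0 0 -1 0 0 0;0 0 -1 0 0 0;0 0 0 0 0 0"

```text
clock: 41.25
ee_pos: [0.5344, -0.2027, 0.0192]
tool_rot: [0.424, -0.033, 0.905, 0.016]
contact_force: [-3.9, -0.0, 8.3]
opening: 0.0505
finger_force: 63.1
```

Emit:
carry_out:
  increments: "0 0 -1 0 0 0;0 0 -0.5 0 0 0;0 0 0 0 0 0"

```text
clock: 41.62
ee_pos: [0.5349, -0.2026, 0.0192]
tool_rot: [0.425, -0.034, 0.904, 0.016]
contact_force: [-10.3, -0.6, 20.4]
opening: 0.0506
finger_force: 64.0
```

Seated on the board (contact at the expected height). Relax, release, retreat.

Emit:
carry_out:
  increments: "0 0 1.5 0 0 0;0 0 0 0 0 0"

```text
clock: 41.88
ee_pos: [0.5346, -0.2027, 0.0193]
tool_rot: [0.424, -0.033, 0.905, 0.016]
contact_force: [-3.6, 1.3, 8.0]
opening: 0.0504
finger_force: 62.8
```

Emit:
carry_out:
  increments: "0 0 0 0 0 0;0 0 0 0 0 0;0 0 0 0 0 0;0 0 0 0 0 0;0 0 0 0 0 0"
  hand: 0

```text
clock: 42.5
ee_pos: [0.5339, -0.2027, 0.018]
tool_rot: [0.423, -0.033, 0.906, 0.016]
contact_force: [0.8, 0.1, -0.1]
opening: 0.0855
finger_force: 0.0
```

Emit:
carry_out:
  increments: "-4 0 4 0 0 0;-8 0 8 0 0 0;-8 0 8 0 0 0;-8 0 8 0 0 0;-8 0 8 0 0 0;-8 0 10 0 0 0;-8 0 10 0 0 0;-8 0 10 0 0 0;0 0 15 0 0 0;0 0 0 0 0 0"

```text
clock: 43.75
ee_pos: [0.4739, -0.2035, 0.1006]
tool_rot: [0.423, -0.033, 0.905, 0.015]
contact_force: [-0.3, 0.2, 0.6]
opening: 0.0855
finger_force: 0.0
```

Run:
```python
from rows import *
p,Rm=cur();st=ctrl.state();print(p,Rm,st["q"])
im=snapshot("wrist")[:,:,::-1].copy();cv2.imwrite("pics/w13.png",im)
sd=snapshot("side")[:,:,::-1].copy();sc=snapshot("scene")[:,:,::-1].copy();cv2.imwrite("pics/sd13.png",sd);cv2.imwrite("pics/sc13.png",sc)
for n,o in (("side",sd),("scene",sc)):
    ref=cv2.imread("pics/side0.png" if n=="side" else "pics/scene0.png")
    for nm,N in (("near",[.4875,-.418,.034]),("far",[.528,-.3335,.034]),("peg1",[.499,-.208,.05]),("plateB",[.615,.225,.045]),("plateA",[.61,.125,.045])):
        u,v=pj(n,N).astype(int);r=cv2.absdiff(o[v-5:v+6,u-5:u+6],ref[v-5:v+6,u-5:u+6]).mean();print(n,nm,u,v,r)
```

```text
[ 0.4739 -0.2035  0.1006] [[-0.6394 -0.0723  0.7655]
 [-0.0474  0.9974  0.0546]
 [-0.7674 -0.0014 -0.6411]] [-1.0133  0.2611 -1.1915 -0.3918  0.7456 -0.883 ]
side near 404 281 11.768595041322314
side far 402 257 1.4848484848484849
side peg1 374 229 31.72176308539945
side plateB 354 161 21.297520661157026
side plateA 363 173 14.969696969696969
scene near 361 146 124.1763085399449
scene far 340 153 75.80716253443526
scene peg1 328 167 34.176308539944905
scene plateB 210 226 19.110192837465565
scene plateA 235 209 21.06611570247934
```

Run:
```python
from rows import *
a=np.array([.433,.901,0]);j=np.array([.901,-.433,0]);t=np.deg2rad(50)
zt=np.sin(t)*a+[0,0,-np.cos(t)];R2=frame(zt,j);F=np.array([.528,-.3335,.034]);T=F-.005*a+.047*zt
p,Rm=cur()
RV=frame([0,0,-1],Rm[:,1]);RW=frame([0,0,-1],j)
p1=p+[-.02,-.05,.10];S=T-.085*zt;p2=np.array([.47,-.38,.18])
rows(p,Rm,p1,RV,6);rows(p1,RV,p2,RW,14);rows(p2,RW,S,R2,6);print("S",S,"T",T,"step",zt*85)
```

```text
6 x -3.3 -8.3 16.7 -0.62 8.32 0.00
14 x 1.2 -9.1 -1.4 -0.00 -0.00 -8.56
6 x 7.2 2.6 -20.3 7.51 -3.61 0.00
S [ 0.5132 -0.3642  0.0584] T [ 0.5414 -0.3056  0.0038] step [ 28.1943  58.6675 -54.6369]
```

Emit:
carry_out:
  increments: "-3.3 0 16.7 0 0 0;-3.3 -8 16.7 -0.6 8.3 0;-3.3 -10 16.7 -0.6 8.3 0;-3.3 -10 16.7 -0.6 8.3 0;-3.3 -11 16.7 -0.6 8.3 0;-3.3 -11 16.5 -0.6 8.3 0;0 0 0 -0.7 8.4 0;1.2 -9.1 -1.4 0 0 -8.56;1.2 -9.1 -1.4 0 0 -8.56;1.2 -9.1 -1.4 0 0 -8.56;1.2 -9.1 -1.4 0 0 -8.56;1.2 -9.1 -1.4 0 0 -8.56;1.2 -9.1 -1.4 0 0 -8.56;1.2 -9.1 -1.4 0 0 -8.56;1.2 -9.1 -1.4 0 0 -8.56;1.2 -9.1 -1.4 0 0 -8.56;1.2 -9.1 -1.4 0 0 -8.56;1.2 -9.1 -1.4 0 0 -8.56;1.2 -9.1 -1.4 0 0 -8.56;0 0 0 0 0 0"

```text
clock: 46.4
ee_pos: [0.4692, -0.3616, 0.1775]
tool_rot: [0.005, 0.758, 0.652, -0.007]
contact_force: [0.0, 0.5, -0.2]
opening: 0.0853
finger_force: 0.0
```

```bash
cat > pk.py <<'E'
from rows import *
import sys
a=np.array([.433,.901,0]);j=np.array([.901,-.433,0]);t=np.deg2rad(50)
zt=np.sin(t)*a+[0,0,-np.cos(t)];R2=frame(zt,j);F=np.array([.528,-.3335,.034]);T=F-.005*a+.047*zt
p,Rm=cur();print(p,Rm[:,1],Rm[:,2],ctrl.state()["q"]);rows(p,Rm,T-float(sys.argv[1])*zt,R2,int(sys.argv[2]))
E
python3 pk.py .085 8
```

```text
[ 0.4692 -0.3616  0.1775] [ 0.9888 -0.1491 -0.0015] [-0.004  -0.0159 -0.9999] [-0.7733  0.4202 -0.1361  1.0062 -0.0142  0.9472]
8 x 5.5 -0.3 -14.9 6.10 -1.89 -2.00
```

Emit:
carry_out:
  increments: "5.5 -0.3 -10 6.1 -1.89 -2;5.5 -0.3 -12 6.1 -1.89 -2;5.5 -0.3 -16 6.1 -1.89 -2;5.5 -0.3 -16 6.1 -1.89 -2;5.5 -0.3 -16 6.1 -1.89 -2;5.5 -0.3 -16 6.1 -1.89 -2;5.5 -0.3 -16 6.1 -1.89 -2;5.5 -0.3 -16 6.1 -1.89 -2;0 0 0 0 0 0;0 0 0 0 0 0"

```text
clock: 47.65
ee_pos: [0.5139, -0.3638, 0.0617]
tool_rot: [-0.223, 0.768, 0.483, 0.357]
contact_force: [-0.4, -1.5, -0.2]
opening: 0.0855
finger_force: 0.0
```

```bash
python3 pk.py 0 8
```

```text
[ 0.5139 -0.3638  0.0617] [ 0.9009 -0.434   0.0017] [ 0.3326  0.6878 -0.6452] [-1.07    1.0008  0.2774  1.4498  0.6713  0.7331]
8 x 3.4 7.3 -7.2 0.02 0.00 0.01
```

Emit:
carry_out:
  increments: "3.4 7.3 -7.2 0 0 0;3.4 7.3 -7.2 0 0 0;3.4 7.3 -7.2 0 0 0;3.4 7.3 -7.2 0 0 0;0 0 0 0 0 0"

```text
clock: 48.28
ee_pos: [0.5271, -0.3334, 0.0318]
tool_rot: [-0.225, 0.768, 0.482, 0.357]
contact_force: [0.1, 0.2, 0.2]
opening: 0.0851
finger_force: 0.0
```

Emit:
carry_out:
  increments: "3.4 7.3 -7.2 0 0 0;3.4 7.3 -7.2 0 0 0;3.4 7.3 -7.2 0 0 0;3.4 7.3 -7.2 0 0 0;0 0 0 0 0 0;0 0 0 0 0 0"

```text
clock: 49.02
ee_pos: [0.5408, -0.3057, 0.0037]
tool_rot: [-0.224, 0.768, 0.482, 0.357]
contact_force: [-0.3, -0.4, -0.2]
opening: 0.0853
finger_force: 0.0
```

Emit:
carry_out:
  increments: "0 0 0 0 0 0;0 0 0 0 0 0;0 0 0 0 0 0;0 0 0 0 0 0;0 0 0 0 0 0;0 0 0 0 0 0"
  hand: 255

```text
clock: 49.78
ee_pos: [0.5396, -0.3052, 0.0042]
tool_rot: [-0.225, 0.768, 0.481, 0.357]
contact_force: [-5.7, 1.3, 4.8]
opening: 0.0505
finger_force: 62.0
```

```bash
sed -i 's/deg2rad(40)/deg2rad(50)/' place.py
python3 - <<'E'
from place import *
RF,b=plan([.528,-.3335,.034],[.491,-.096],psi=70);np.savez("rf.npz",RF=RF,b=b)
E
```

```text
b [ 0.0032  0.     -0.0425]
RA [-0.0004 -0.0013 -1.    ] RB [ 0.001  -0.0008 -1.    ] RF [ 0.4499 -0.4603 -0.7654]
6 x 0.0 0.0 20.0 0.00 0.00 0.00
4 x -5.1 14.1 3.7 -11.26 5.41 -0.00
9 x -5.3 14.6 3.9 0.00 -0.00 7.78
5 x 8.0 0.0 -11.9 -5.72 -5.59 -0.00
T [ 0.5118 -0.1173  0.0145]
```

Emit:
carry_out:
  increments: "0 0 8 0 0 0;0 0 18 0 0 0;0 0 26 0 0 0;0 0 26 0 0 0;0 0 26 0 0 0;0 0 26 0 0 0;-3.4 9.4 3 -7.5 3.6 0;-3.4 9.4 3 -7.5 3.6 0;-3.4 9.4 3 -7.5 3.6 0;-3.4 9.4 3 -7.5 3.6 0;-3.4 9.4 2 -7.5 3.6 0;-3.4 9.4 2 -7.5 3.6 0;0 0 0 0 0 0"

```text
clock: 51.4
ee_pos: [0.5216, -0.246, 0.1518]
tool_rot: [0.002, 0.845, 0.534, 0.001]
contact_force: [-0.8, 0.6, -0.2]
opening: 0.0504
finger_force: 62.3
```

Emit:
carry_out:
  increments: "-5.3 14.6 3 0 0 7.78;-5.3 14.6 3 0 0 7.78;-5.3 14.6 3 0 0 7.78;-5.3 14.6 3 0 0 7.78;-5.3 14.6 3 0 0 7.78;-5.3 14.6 3 0 0 7.78;-5.3 14.6 3 0 0 7.78;-5.3 14.6 3 0 0 7.78;-5.3 14.6 0 0 0 7.76;5 0 -8 -4.09 -3.99 0;5 0 -8 -4.09 -3.99 0;5 0 -8 -4.09 -3.99 0;5 0 -8 -4.09 -3.99 0;5 0 -8 -4.09 -3.99 0;5 0 -8 -4.09 -3.99 0;5 0 -8 -4.09 -3.99 0;0 0 0 0 0 0;0 0 0 0 0 0"

```text
clock: 53.65
ee_pos: [0.5083, -0.1184, 0.1182]
tool_rot: [0.315, 0.365, 0.866, -0.132]
contact_force: [0.0, 0.1, -0.3]
opening: 0.0506
finger_force: 62.4
```

```bash
python3 chk.py .491 -.096 10
```

```text
[ 0.5083 -0.1184  0.1182] mid [ 0.4875 -0.0971  0.1488] [-0.1189  0.1543 -1.0379 -0.2002 -0.4134  0.5548] mouth err [-0.0726 -0.0837 -0.1223]
10 x 0.4 0.1 -10.0 -0.01 -0.01 -0.01
```

Emit:
carry_out:
  increments: "1.7 0.5 -12 0 0 0;1.7 0.5 -12 0 0 0;0 0 -12 0 0 0;0 0 -12 0 0 0;0 0 -12 0 0 0;0 0 -12 0 0 0;0 0 0 0 0 0"

```text
clock: 54.52
ee_pos: [0.5119, -0.1176, 0.0457]
tool_rot: [0.315, 0.365, 0.866, -0.132]
contact_force: [-0.6, 0.0, -0.4]
opening: 0.0504
finger_force: 62.4
```

Emit:
carry_out:
  increments: "0 0 -10 0 0 0;0 0 -8 0 0 0;0 0 -6 0 0 0;0 0 -3 0 0 0;0 0 0 0 0 0"

```text
clock: 55.15
ee_pos: [0.513, -0.1183, 0.0222]
tool_rot: [0.32, 0.365, 0.864, -0.134]
contact_force: [-8.6, 5.4, 26.3]
opening: 0.0505
finger_force: 64.8
```

Emit:
carry_out:
  increments: "0 0 -1 0 0 0;0 0 -1 0 0 0;0 0 -1 0 0 0;0 0 0 0 0 0"

```text
clock: 55.65
ee_pos: [0.5142, -0.1192, 0.022]
tool_rot: [0.322, 0.366, 0.863, -0.135]
contact_force: [-18.7, 11.8, 49.1]
opening: 0.0504
finger_force: 67.6
```

Contact came about 8 mm early, so I'll back off and look closely.

Emit:
carry_out:
  increments: "0 0 3 0 0 0;0 0 3.5 0 0 0;0 0 0 0 0 0;0 0 0 0 0 0"

```text
clock: 56.15
ee_pos: [0.5112, -0.1168, 0.0221]
tool_rot: [0.316, 0.365, 0.866, -0.132]
contact_force: [-1.2, 1.2, 5.3]
opening: 0.0506
finger_force: 63.0
```

Run:
```python
from rows import *
p,Rm=cur();f=np.load("rf.npz");st=ctrl.state();m=p+Rm@f["b"];print(p,m,st["contact_force"])
a=snapshot("side")[:,:,::-1].copy();c=snapshot("scene")[:,:,::-1].copy();w=snapshot("wrist")[:,:,::-1].copy()
for n,i in(("sd14",a),("sc14",c),("w14",w)):cv2.imwrite(f"pics/{n}.png",i)
A=cv2.resize(a[180:260,325:405],(400,400),interpolation=2);C=cv2.resize(c[130:210,280:360],(400,400),interpolation=2)
W=cv2.resize(w,(320,200))
for im,n,x0,y0 in((A,"side",325,180),(C,"scene",280,130)):
    for P in (m-[0,0,.037],m+[0,0,.033],[.491,-.096,.008]):
        q=(pj(n,P)-[x0,y0])*5;cv2.circle(im,tuple(int(t) for t in q),2,(0,0,255),-1)
o=np.zeros((600,800,3),np.uint8);o[:400,:400]=A;o[:400,400:]=C;o[400:,:320]=W
o[400:,320:]=cv2.resize(c[170:260,190:380][:, :],(480,200))
cv2.imwrite("pics/m14.png",o)
```

```text
[ 0.5112 -0.1168  0.0221] [ 0.4903 -0.0955  0.0526] [-1.2083  1.2113  5.3358]
```

View pics/m14.png

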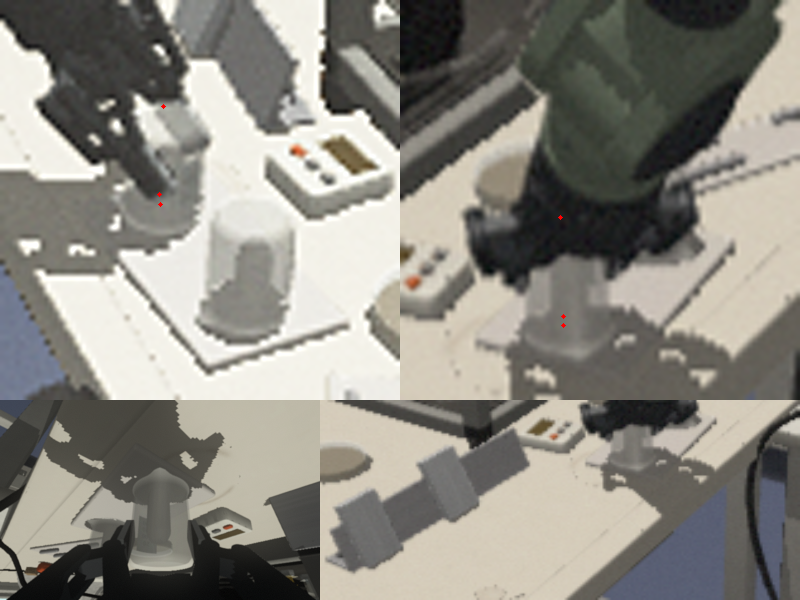

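The last picture shows beaker 1 well seated over its peg and both plates leaning. The held beaker leans, with its base (180,120) too far forward of its rim (160,210). Estimating that tilt.

Run:
```python
from rows import *
p,Rm=cur();f=np.load("rf.npz");b=f["b"];jw=Rm[:,1];G=p+Rm@np.array([0,0,-.047])
h=Rm[:,2].copy();h[2]=0;h/=np.linalg.norm(h);k=np.cross([0,0,1],h) # rot about k moves top toward h
m0=p+Rm@b
ph=np.linspace(0,2*np.pi,72)
for th in(-5,0,5,10,15,20):
  Q=R.from_rotvec(k*np.deg2rad(th))
  def circ(r,z): return np.array([G+Q.apply(m0-G+np.array([r*np.cos(t),r*np.sin(t),z])) for t in ph])
  B=circ(.026,.033);M=circ(.028,-.037)
  o=[]
  for n,x0,y0 in(("side",325,180),("scene",280,130)):
    b2=np.array([(pj(n,P)-[x0,y0])*5 for P in B]);m2=np.array([(pj(n,P)-[x0,y0])*5 for P in M])
    o.append(np.r_[b2.min(0),b2.max(0),m2.min(0),m2.max(0)].round())
  print(th,"minrim %.4f"%M[:,2].min(),o[0],"scene",o[1])
```

```text
-5 minrim 0.0133 [119.  84. 201. 127. 122. 173. 208. 221.] scene [118. 195. 205. 245. 117. 286. 208. 340.]
0 minrim 0.0156 [123.  84. 205. 129. 117. 170. 203. 221.] scene [118. 196. 204. 239. 118. 292. 209. 341.]
5 minrim 0.0133 [127.  83. 208. 132. 112. 167. 197. 220.] scene [117. 198. 203. 234. 120. 298. 211. 340.]
10 minrim 0.0113 [130.  83. 211. 135. 107. 164. 191. 220.] scene [116. 200. 202. 230. 121. 304. 212. 340.]
15 minrim 0.0097 [135.  83. 214. 138. 103. 160. 185. 219.] scene [116. 202. 202. 225. 122. 309. 213. 338.]
20 minrim 0.0084 [139.  83. 216. 142.  99. 155. 179. 218.] scene [115. 204. 201. 221. 123. 314. 215. 336.]
```

The outline fits an upright beaker sitting about 9 mm lower in the grip than assumed. The rim is therefore already on the board, which explains the early contact. Releasing.

Emit:
carry_out:
  increments: "0 0 0 0 0 0;0 0 0 0 0 0;0 0 0 0 0 0;0 0 0 0 0 0;0 0 0 0 0 0"
  hand: 0

```text
clock: 56.92
ee_pos: [0.511, -0.1168, 0.0221]
tool_rot: [0.316, 0.365, 0.866, -0.132]
contact_force: [-0.3, -0.1, -0.5]
opening: 0.0853
finger_force: 0.0
```

Emit:
carry_out:
  increments: "-2 2 4 0 0 0;-5 5 9 0 0 0;-5 5 9 0 0 0;-5 5 9 0 0 0;-5 5 9 0 0 0;-6 6 10 0 0 0;-6 6 10 0 0 0;-6 6 15 0 0 0;-6 6 20 0 0 0;-6 20 20 0 0 0;-6 30 20 0 0 0;-20 30 20 0 0 0;-20 30 20 0 0 0;-20 20 20 0 0 0;0 0 0 0 0 0;0 0 0 0 0 0"

```text
clock: 58.92
ee_pos: [0.3929, 0.0592, 0.2172]
tool_rot: [0.316, 0.365, 0.866, -0.132]
contact_force: [-0.2, 0.5, 0.1]
opening: 0.0856
finger_force: 0.0
```

Run:
```python
from rows import *
print(ctrl.state()["ee_pos"])
a=snapshot("side")[:,:,::-1].copy();c=snapshot("scene")[:,:,::-1].copy();cv2.imwrite("pics/sd15.png",a);cv2.imwrite("pics/sc15.png",c)
old={"side":cv2.imread("pics/side0.png"),"scene":cv2.imread("pics/scene0.png")};pr={"side":cv2.imread("pics/sd14.png"),"scene":cv2.imread("pics/sc14.png")}
for n,i in(("side",a),("scene",c)):
  for nm,P in(("b1",[.499,-.208,.05]),("b0",[.491,-.096,.05]),("plateA",[.61,.125,.045]),("plateB",[.615,.225,.045]),("timer",[.609,-.09,.02]),("dish",[.609,-.2565,.016])):
    u,v=pj(n,P).astype(int);s=np.s_[v-6:v+7,u-6:u+7]
    print(n,nm,(u,v),"vs start %.1f vs last %.1f"%(cv2.absdiff(i[s],old[n][s]).mean(),cv2.absdiff(i[s],pr[n][s]).mean()))
# edge/brightness profile of both beakers in side view: same-shape check by template match
t=cv2.cvtColor(a,6);u1,v1=pj("side",[.499,-.208,.043]).astype(int)
T=t[v1-14:v1+15,u1-12:u1+13];u0,v0=pj("side",[.491,-.096,.043]).astype(int)
r=cv2.matchTemplate(t[v0-26:v0+27,u0-26:u0+27],T,cv2.TM_CCOEFF_NORMED);_,mx,_,loc=cv2.minMaxLoc(r);print("match",mx,np.array(loc)+[12,14]-26)
```

```text
[0.3929 0.0592 0.2172]
side b1 (np.int64(374), np.int64(229)) vs start 31.5 vs last 2.9
side b0 (np.int64(357), np.int64(210)) vs start 27.4 vs last 50.2
side plateA (np.int64(363), np.int64(173)) vs start 18.5 vs last 5.8
side plateB (np.int64(354), np.int64(161)) vs start 22.0 vs last 3.7
side timer (np.int64(389), np.int64(209)) vs start 1.7 vs last 2.1
side dish (np.int64(413), np.int64(240)) vs start 4.4 vs last 2.1
scene b1 (np.int64(328), np.int64(167)) vs start 31.6 vs last 102.0
scene b0 (np.int64(312), np.int64(183)) vs start 29.1 vs last 67.9
scene plateA (np.int64(235), np.int64(209)) vs start 23.4 vs last 10.7
scene plateB (np.int64(210), np.int64(226)) vs start 25.7 vs last 10.8
scene timer (np.int64(280), np.int64(182)) vs start 12.5 vs last 14.2
scene dish (np.int64(308), np.int64(162)) vs start 24.1 vs last 95.1
match 0.7173367142677307 [ 0 -1]
```

Run:
```python
import cv2,numpy as np
from h import pj
g=lambda n:cv2.cvtColor(cv2.imread(f"pics/{n}.png"),6)
def tm(ref,img,x0,x1,y0,y1,m=6):
    r=cv2.matchTemplate(img[y0-m:y1+m,x0-m:x1+m],ref[y0:y1,x0:x1],cv2.TM_CCOEFF_NORMED);_,v,_,l=cv2.minMaxLoc(r);return round(v,3),np.array(l)-m
for n,a,b,P in(("scene","sc10","sc15",None),("side","sd10","sd15",None)):
    for nm,C in(("A",[.612,.125,.045]),("B",[.619,.225,.045]),("timer",[.609,-.09,.02]),("dish",[.609,-.2565,.01])):
        u,v=pj(n,C).astype(int);print(n,nm,tm(g(a),g(b),u-11,u+12,v-12,v+13))
s=g("sc15");u1,v1=pj("scene",[.499,-.208,.043]).astype(int);u0,v0=pj("scene",[.491,-.096,.043]).astype(int)
r=cv2.matchTemplate(s[v0-24:v0+25,u0-24:u0+25],s[v1-13:v1+14,u1-12:u1+13],5);print(cv2.minMaxLoc(r)[1],np.array(cv2.minMaxLoc(r)[3])+[12,13]-24)
```

```text
scene A (0.972, array([ 5, -3]))
scene B (0.994, array([0, 0]))
scene timer (0.999, array([0, 0]))
scene dish (0.469, array([6, 3]))
side A (0.901, array([2, 3]))
side B (0.977, array([0, 0]))
side timer (0.759, array([0, 0]))
side dish (0.857, array([0, 0]))
0.3873482644557953 [2 2]
```

Run:
```python
import cv2,numpy as np
from h import pj
g=lambda n:cv2.cvtColor(cv2.imread(f"pics/{n}.png"),6)
for n,a,b in(("scene","sc14","sc15"),("side","sd14","sd15")):
    u,v=pj(n,[.61,.107,.045]).astype(int);x0,x1,y0,y1,m=u-12,u+13,v-12,v+13,6
    r=cv2.matchTemplate(g(b)[y0-m:y1+m,x0-m:x1+m],g(a)[y0:y1,x0:x1],5);print(n,cv2.minMaxLoc(r)[1],np.array(cv2.minMaxLoc(r)[3])-m)
from plant import order
print(order.finish_job())
```

```text
scene 0.9969517588615417 [0 0]
side 0.6688535213470459 [0 0]
the job is handed in; nothing more can be done
None
```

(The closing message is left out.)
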